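Stand the router on its crosswise slat riser, socket towards the cable clip

TASK

Finish the ventilated riser: lay the two loose wooden slats across its two rails, one on each pair of rubber pads, centred lengthwise. Then stand the round router in the middle of the slats, turned so that its cable spine points straight at the little cable clip on the desk. Set the router down rather than drop it, keep it upright throughout, and leave the eraser and the sticky pad where they are.

Things in the scene. Friction and masses are not known exactly. Their poses are not given: they have to be found in the camera images.
- riser: Fixed light-wood base: board 124 (x) x 114 (y) x 6 mm; two rails along y, 22 wide x 110 long, tops at z = 20 mm, centred at x = -45 and +45 mm. Each rail has two dark rubber pads, 18 x 22 mm, tops at z = 21.5 mm, at y = -27 and +27 mm. A slat lies along x over the two pads of equal y. Origin: middle of the underside, on the desk; z up.
- slat_a: Loose light-wood slat, 130 long (x) x 22 wide (y) x 14 mm thick (z), flat on the desk; the two slats are alike and either may go on either pair of pads, either way round. Origin: centre of the underside.
- slat_b: The other loose slat, same as slat_a: 130 (x) x 22 (y) x 14 mm (z). Origin: centre of the underside.
- router: Loose white upright cylinder, 64 mm across, 75 mm high, 0.25 kg. A spine 18 mm wide, nearly full height, stands 9 mm proud of its side at +x (outer face 41 mm from the axis), dark sockets low in it. Origin: centre of the underside; z up, x points out through the spine. On the slats its underside is 35.5 mm above the desk.
- cable_clip: Small white cable clip stuck to the desk beyond the riser (fixed), base 28 (x) x 34 (y) x 5 mm with two prongs 25 mm high that lean together at the top, a channel between them, about 140 to 165 mm from the riser's middle. Origin: centre of its underside. It is the mark that the router's spine must point at.
- eraser: Bystander: eraser, 23 x 52 x 12 mm, origin at the centre of its underside.
- sticky_pad: Bystander: pad of sticky notes, 78 x 78 x 10 mm, origin at the centre of its underside.
There are look-alikes about, which are no part of the job. What is shaped like the slat_a but grey is not meant.

How it is judged:
By the outcome, as a careful person would: the job done as asked, in the order asked, and still so for the second after the job is handed in, with the robot touching nothing.
It also fails if it takes over 72 s, if anything falls off the work surface, if the arm or the gripper's body presses on something with over 40 N, if the wrist force passes 120 N, or if a joint passes its speed limit or range.

ROBOT

A 6-joint arm with a two-finger parallel gripper is mounted at the origin on a cart in front of the work surface, level with it; the furniture and walls round the work are solid. World frame = base frame: x ahead of the robot, y to its left, z up, the work surface at z = 0. Lengths are in m, angles in rad, forces in N, time in s.
With the tool pointing down it reaches from about 0.35 to 1 m from the base axis. Payload 7.1 kg.
Tool frame: the origin (TCP) lies between the finger pads; the fingertips stand 17 mm ahead of it and the grasp point (between the pads) lies 2 mm behind it; z points along the fingers, y is the direction in which the jaws open and shut (so a half turn about z gives the same grasp; the last joint's range is limited). The gripper opens to 85 mm and grips with 20 to 120 N. Pads are 22 mm wide; open, the fingers measure 114 mm over their backs; the gripper's body (76 mm by 85 mm) begins 54 mm behind the grasp point. The pads swing forward as they close: fully open they stand 13 mm farther back than shut.
Start: joints at [-1.151, 0.423, 1.63, -0, 1.089, -0.019], TCP at [0.266, -0.566, 0.218] pointing down, gripper open.
Joint ranges: [-3, 3], [-0.9, 2.11], [0.09, 2.58], [-1.31, 4.45], [0.11, 2.69], [-2.54, 2.54]. Speed limits (rad/s): [2.39, 2.39, 3.01, 3.14, 3.14, 3.14].

INTERFACE

Orientations are given as a rotation vector (axis times angle).
In Python, from rig import bot, imaging gives the robot as it stands.
- The arm moves only by the tool carry_out, never from a script. Its argument "motion" is text: rows parted by semicolons, each of 5 numbers parted by spaces: the shift along the tool's x, y, z in mm, then the turn about the tool's z in rad, then the finger opening in mm, from 0 to 85.4. A call has 1 to 10 rows; each row is the pose to reach, as a shift and turn from the pose commanded when the call began, along the tool's axes at that moment; what a row does not reach only later rows make up. A row lasts 1/12 s, in which the tool goes at most 41.7 mm and 7.16 degrees, less where a joint would pass 70% of its speed; a pose out of reach is approached as far as the arm can. A call with a gripper value outside its range is refused whole. The fingers move at their own pace and stop on an object; "force" is the grip in N (left out, the last holds). Time passes only in rows, so rows that repeat a pose let the fingers close. It gives the time, the measured TCP pose, the force and the opening at its end, in the units of the state.
- bot.get_obs(): the state, without advancing time (a new reading comes with each control period).
- imaging.grab_frame(name): name is "side" or "top"; returns a dict with "frame" (400x640x3 uint8, blue, green, red), "mtx" (3x3 intrinsics, pixels), "world_to_cam" (4x4, takes a point from world to camera coordinates). Camera axes: x right, y up, looking along -z (the intrinsics and any distortion apply to the point x, -y, -z); pixel columns grow to the right and rows downward; lengths in m; the calibration is good to about 2 mm. A picture is of the moment at which its call begins. There is no depth.
- bot.close_job(): hands the job in, once; it reports no verdict.
Trained networks look in a picture, given as the dict that the camera call returned (one of the last four; its "shot" number tells which), for a name from the list of things; names that differ only in an ending like _2 or _b are one class to them, and where a whole thing is asked for, a point or a joint stands for the part that bears it (a point fixed in the world has none). Each returns a list of dicts, best first, with "conf" (0 to 1); they miss things now and then, are a little off and sometimes report something else, mostly with a low value. They report only what shows in the picture. A call takes as long as a camera call. They do not tell look-alikes from the thing itself.
- imaging.look_for(picture, query): "point" ([x, y, z] in m, in world coordinates, good to about 4 mm: the middle of the surface that is visible of it).
The state is a dict: "t": time; "qpos": joint angles; "dq": joint speeds; "joint_efforts": joint torques, N m; "tool_pos": TCP position; "orientation": TCP orientation; "force": force on the tool from outside, world axes, zero at the start; "ft_torque": the same for the moment, N m; "finger_gap": finger opening in m.
Only numpy, scipy, OpenCV 4.12 (cv2) and the standard library are available. Lean on these libraries where they do the work, as an engineer would, in place of code of your own. Each camera call takes 0.05 s, during which the arm holds its last target.

## Working session

There is one attempt and no reset: what is moved stays moved. The work goes in short steps, Python scripts to look and compute and a tool call to move; the robot and the scene stay as the last step left them, time stands still between calls to the robot, and variables do not carry over. Pictures are saved under pics/ and viewed, and the job is handed in when it is done.

Besides the shell and the picture viewer there is one more tool, called after "Emit:" in YAML: its name, and indented under it one key for each argument. carry_out: Moves the arm, as the interface text tells. Its arguments: {"type":"object","properties":{"motion":{"type":"string"},"force":{"type":"number"}},"required":["motion"]}

```bash
ls; mkdir -p pics
python3 - <<'E'
from rig import bot, imaging
import cv2
o=bot.get_obs()
for k,v in o.items(): print(k,v)
for n in("side","top"):
    p=imaging.grab_frame(n); cv2.imwrite(f"pics/{n}0.png",p["frame"]); print(n,p["mtx"],p["world_to_cam"],p.keys(),p.get("shot"))
    for q in("riser","slat_a","router","cable_clip","eraser","sticky_pad"):
        for d in imaging.look_for(p,q): print(q,d)
E
```

```text
pics
t 0.0
qpos [-1.15100086e+00  4.23856212e-01  1.63072187e+00 -2.16841720e-05
  1.08859250e+00 -1.89778956e-02]
dq [-0.00037476 -0.00120328 -0.00033608  0.00093398  0.00206464 -0.00050364]
joint_efforts [ 2.64718466e-03 -5.57384276e+01 -2.81743705e+01  1.72519062e-04
  7.18483032e-03 -4.91742412e-06]
tool_pos [ 0.26530984 -0.5652466   0.21692359]
orientation [-3.06478313e+00 -6.83387819e-01  5.22721211e-04]
force [ 0.20146987  0.01110104 -0.42901964]
ft_torque [-0.00995877 -0.0244424   0.07543706]
finger_gap 0.08525076319360708
side [[513.36214926   0.         329.83379121]
 [  0.         513.36214926 197.81035653]
 [  0.           0.           1.        ]] [[ 0.84643877 -0.53176391 -0.02772292 -0.41730269]
 [ 0.20998267  0.2854912   0.93509467 -0.13746193]
 [-0.48933495 -0.79732172  0.35331203 -0.86507797]
 [ 0.          0.          0.          1.        ]] dict_keys(['frame', 'mtx', 'world_to_cam', 'shot']) 1
riser {'point': [0.4677, 0.1601, 0.0176], 'conf': 0.75}
slat_a {'point': [0.4275, -0.269, 0.0168], 'conf': 0.82}
slat_a {'point': [0.5578, 0.3216, 0.0118], 'conf': 0.79}
sl
[... 554 characters left out ...]
 0.19867854 -0.50753044]
 [-0.19851845  0.00861824  0.98005926 -0.92576309]
 [ 0.          0.          0.          1.        ]] dict_keys(['frame', 'mtx', 'world_to_cam', 'shot']) 2
riser {'point': [0.5657, -0.176, 0.0108], 'conf': 0.3}
slat_a {'point': [0.5659, -0.1776, 0.0109], 'conf': 0.85}
slat_a {'point': [0.4351, -0.2616, 0.0119], 'conf': 0.73}
slat_a {'point': [0.5606, 0.3297, 0.0144], 'conf': 0.63}
slat_a {'point': [0.4407, 0.0011, 0.0751], 'conf': 0.59}
router {'point': [0.4443, 0.0036, 0.0728], 'conf': 0.63}
cable_clip {'point': [0.6537, 0.1316, 0.003], 'conf': 0.48}
eraser {'point': [0.6196, 0.0101, 0.0137], 'conf': 0.52}
sticky_pad {'point': [0.355, 0.1449, 0.0111], 'conf': 0.76}
```

View pics/top0.png

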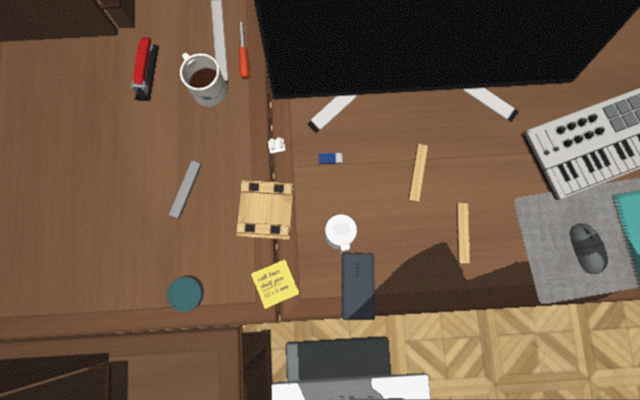

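View pics/side0.png

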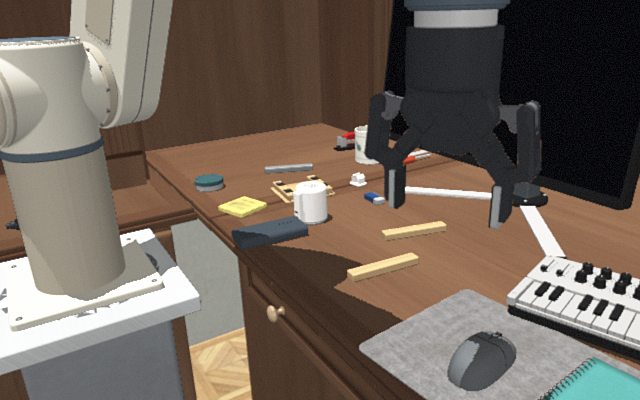

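```bash
cat > h.py <<'E'
import numpy as np, cv2
from rig import bot, imaging
def proj(p,P):
    P=np.atleast_2d(P); W=p["world_to_cam"]; c=P@W[:3,:3].T+W[:3,3]
    q=np.c_[c[:,0],-c[:,1],-c[:,2]]@np.array(p["mtx"]).T
    return q[:,:2]/q[:,2:]
def ray(p,uv,z):
    uv=np.atleast_2d(uv).astype(float); W=p["world_to_cam"]
    d=np.c_[uv,np.ones(len(uv))]@np.linalg.inv(p["mtx"]).T
    d=d*[1,-1,-1]; d=d@W[:3,:3]; c=-W[:3,:3].T@W[:3,3]
    return c+d*((z-c[2])/d[:,2])[:,None]
def crop(p,box,s,name):
    x0,y0,x1,y1=box; cv2.imwrite("pics/"+name,cv2.resize(p["frame"][y0:y1,x0:x1],None,fx=s,fy=s,interpolation=cv2.INTER_CUBIC))
def snap():
    d={n:imaging.grab_frame(n) for n in("top","side")}
    import pickle; pickle.dump(d,open("last.pkl","wb")); return d
def last():
    import pickle; return pickle.load(open("last.pkl","rb"))
E
python3 - <<'E'
from h import *
d=snap(); print(bot.get_obs()["t"])
crop(d["top"],(225,125,385,325),4 if 0 else 3,"c1.png")
crop(d["top"],(390,130,490,280),4,"c2.png")
crop(d["side"],(180,150,460,290),2.8,"c3.png")
E
```

```text
0.8
```

View pics/c1.png

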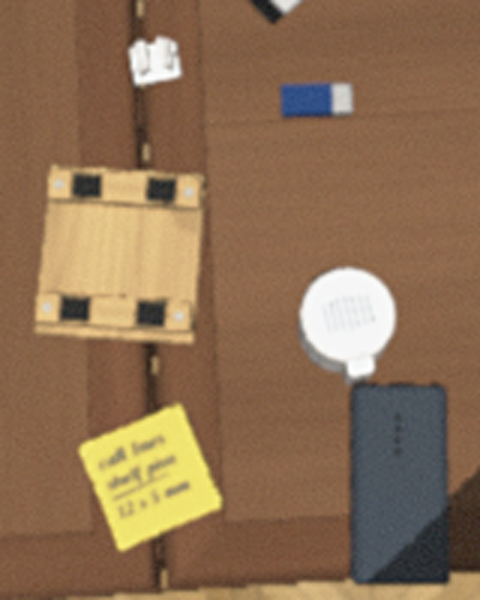

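View pics/c2.png

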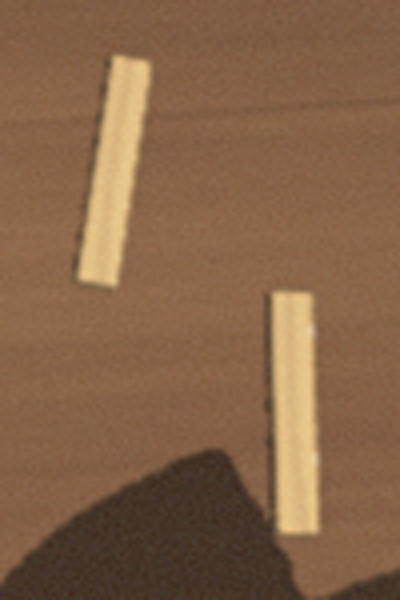

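View pics/c3.png

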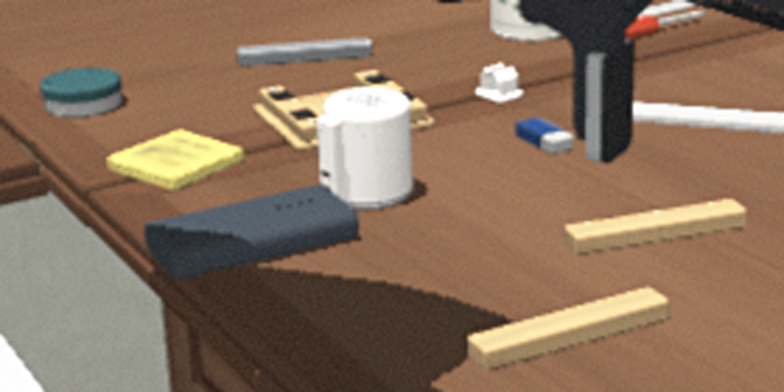

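```bash
cat > m.py <<'E'
from h import *
from scipy.optimize import least_squares
def hsv(p): return cv2.cvtColor(p["frame"],cv2.COLOR_BGR2HSV)
def blobs(m,amin,roi=None):
    m=m.astype(np.uint8)
    if roi is not None:
        k=np.zeros_like(m); k[roi[1]:roi[3],roi[0]:roi[2]]=1; m=m*k
    n,l,s,c=cv2.connectedComponentsWithStats(m)
    return [(s[i,4],c[i],l==i) for i in range(1,n) if s[i,4]>=amin]
def slat_rect(p,mask,z):
    u=np.argwhere(mask)[:,::-1]
    # to world plane then principal axes; extents from area-weighted
    ct,_=cv2.findContours(mask.astype(np.uint8),0,cv2.CHAIN_APPROX_NONE)
    w=ray(p,u,z)[:,:2]; c=w.mean(0); 
    r=cv2.minAreaRect((ray(p,max(ct,key=len)[:,0],z)[:,:2]*1000).astype(np.float32))
    e,v=np.linalg.eigh(np.cov((w-c).T)); a=v[:,1]*np.sign(v[0,1])
    return c*1000,np.sqrt(12*e[::-1])*1000,np.degrees(np.arctan2(a[1],a[0])),r
E
python3 - <<'E'
from m import *
d=last()
t=d["top"];H=hsv(t)
for x,y in((418,172),(463,233),(265,209),(250,225)): print(H[y,x])
m=(H[...,0]>12)&(H[...,0]<28)&(H[...,1]>70)&(H[...,2]>150)
for a,c,k in blobs(m,150,(225,120,500,280)): print("wood top",a,c,*slat_rect(t,k,.014))
dark=(H[...,2]<70)
for a,c,k in blobs(dark,20,(237,178,296,242)): print("pad",a,c,ray(t,c,.0215)*1000)
w=(H[...,1]<50)&(H[...,2]>150)
for a,c,k in blobs(w,20,(225,125,385,260)): print("white",a,c,ray(t,c,.0)*1000,ray(t,c,.075)*1000)
s=d["side"];H=hsv(s)
m=(H[...,0]>12)&(H[...,0]<28)&(H[...,1]>70)&(H[...,2]>150)
for a,c,k in blobs(m,150,(340,200,480,290)): print("wood side",a,c,slat_rect(s,k,.014)[:3])
E
```

```text
[ 18 107 219]
[ 17 109 218]
[ 19 102 230]
[ 8 36 57]
wood top 614 [418.39250814 172.61074919] [ 570.56223215 -179.77723492] [130.73778359  23.17717006] -14.544600556996482 ((571.6421508789062, -180.00823974609375), (23.252639770507812, 130.63560485839844), 75.54291534423828)
wood top 2592 [264.5466821  210.05902778] [507.55963031 159.10341122] [117.81793381 114.83400546] 1.1747839592879832 ((509.88177490234375, 158.728271484375), (115.3001708984375, 125.6063461303711), 82.53953552246094)
wood top 666 [463.50750751 232.81831832] [ 432.92273123 -262.03926341] [131.47653773  23.09881238] -5.416912688298684 ((433.972900390625, -262.3106994628906), (23.269250869750977, 131.03489685058594), 84.97106170654297)
wood top 532 [273.39285714 271.9887218 ] [374.27757839 145.46369496] [77.06574235 34.57940583] -85.69653375242277 ((380.7133483886719, 147.91436767578125), (88.18373107910156, 41.63065719604492), 86.58345794677734)
pad 48 [253.5 186.5] [[559.01062226 180.20488724  21.5       ]]
pad 46 [278.43478261 188.        ] [[552.44705041 126.60905366  21.5       ]]
pad 48 [249.5 227.5] [[470.22597571 191.5625093   21.5       ]]
pad 45 [274.73333333 229.26666667] [[463.24202086 138.28517041  21.5       ]]
white 24 [320.         126.08333333] [[695.66921607  28.1092355    0.        ]] [[667.51670283  29.91113075  75.        ]]
white 225 [276.01333333 144.92888889] [[657.10659795 129.4023969    0.        ]] [[631.82224218 123.67044844  75.        ]]
white 61 [338.81967213 157.2295082 ] [[619.90858103  -9.39801074   0.        ]] [[597.39088831  -4.80645303  75.        ]]
white 866 [340.81755196 230.72170901] [[454.68520645  -2.4100818    0.        ]] [[444.45627105   1.66173733  75.        ]]
wood side 3859 [401.26924074 247.26716766] (array([ 497.91210909, -229.0458903 ]), array([321.81846677, 178.96332092]), np.float64(74.27541854320307))
```

```bash
cat >> h.py <<'E'
from scipy.spatial.transform import Rotation as R
def rel(target,jaw_deg,ref=None):
    """target mm xyz world, jaw axis direction (deg, mod 180) -> shift in tool axes mm & turn rad"""
    o=bot.get_obs(); r=R.from_rotvec(o["orientation"]).as_matrix()
    s=r.T@(np.array(target)-o["tool_pos"]*1000)
    y=r[:,1]; cur=np.degrees(np.arctan2(y[1],y[0]))
    dw=(jaw_deg-cur+90)%180-90 if ref is None else ref
    print("t",o["t"],"tcp",o["tool_pos"]*1000,"jaw",cur,"j",np.round(o["qpos"],3),"tilt z",r[:,2],"gap",o["finger_gap"],"F",o["force"])
    print("shift",np.round(s,1),"turn",round(-np.radians(dw),4),"(world deg %.1f)"%dw)
def rpt(p,P): return np.round(proj(p,np.array(P)/1000),1)
def box(c,yaw,l,w,z):
    a=np.radians(yaw); u=np.array([np.cos(a),np.sin(a)]); v=np.array([-u[1],u[0]])
    return np.array([[*(np.array(c)+i*l/2*u+j*w/2*v),z] for i,j in((1,1),(1,-1),(-1,-1),(-1,1))])
def draw(p,polys,b,s,name):
    im=cv2.resize(p["frame"],None,fx=s,fy=s,interpolation=cv2.INTER_CUBIC)
    for q in polys:
        uv=((proj(p,np.array(q)/1000)+.5)*s*16).astype(np.int32)
        cv2.polylines(im,[uv.reshape(-1,1,2)],True,(0,0,255),1,cv2.LINE_AA,4)
    x0,y0,x1,y1=[int(v*s) for v in b]; cv2.imwrite("pics/"+name,im[y0:y1,x0:x1])
E
python3 - <<'E'
from h import *
d=last()
pl=[box((571,-179.9),-14.5,130,22,14),box((433.4,-262.2),-5.2,130,22,14),box((433.4,-262.2),-5.2,130,22,0)]
rc=np.array([511.2,159.2]);yw=-7.4;a=np.radians(yw);M=np.array([[np.cos(a),-np.sin(a)],[np.sin(a),np.cos(a)]])
for x in(-45,45):
    for y in(-27,27): pl.append(box(rc+M@[x,y],yw,18,22,21.5))
    pl.append(box(rc+M@[x,0],yw,22,110,20))
pl.append(box(rc,yw,124,114,6))
th=np.linspace(0,2*np.pi,40)
for z in(0,75): pl.append(np.c_[446+32*np.cos(th),1.5+32*np.sin(th),0*th+z])
pl.append(box((654,128.5),-12,28,34,5))
draw(d["top"],pl,(230,125,390,265),5,"o1.png")
draw(d["side"],pl,(250,155,460,290),3.8,"o2.png")
rel((433.4,-262.2,100),84.8)
E
```

```text
t 0.8 tcp [ 265.57408841 -565.77063328  217.74598699] jaw -64.85821651111236 j [-1.151  0.423  1.63   0.     1.089 -0.019] tilt z [ 4.73483196e-05 -1.39878844e-05 -9.99999999e-01] gap 0.08509359170520597 F [ 0.92753714 -0.02176533 -0.03720117]
shift [ 280.9 -203.5  117.7] turn 0.5296 (world deg -30.3)
```

View pics/o1.png

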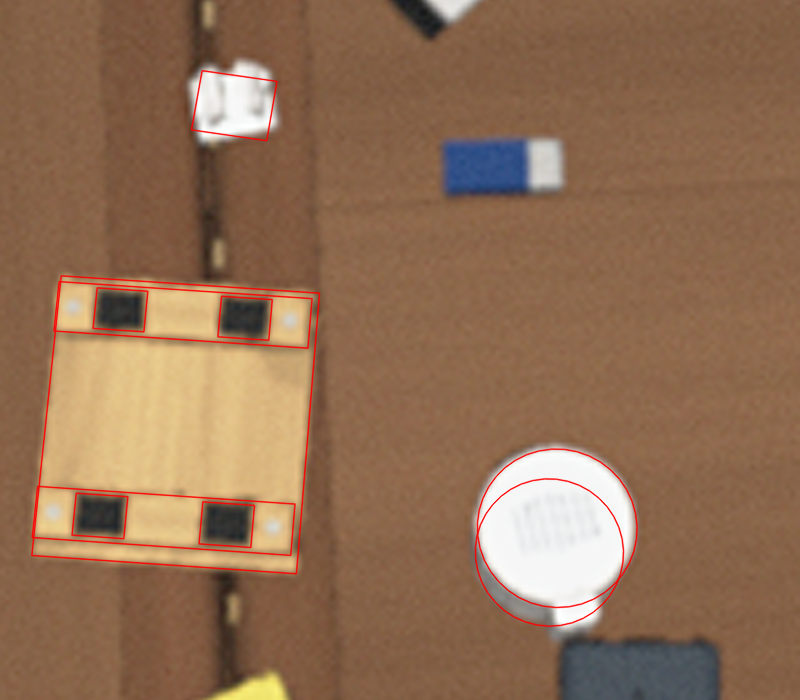

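View pics/o2.png

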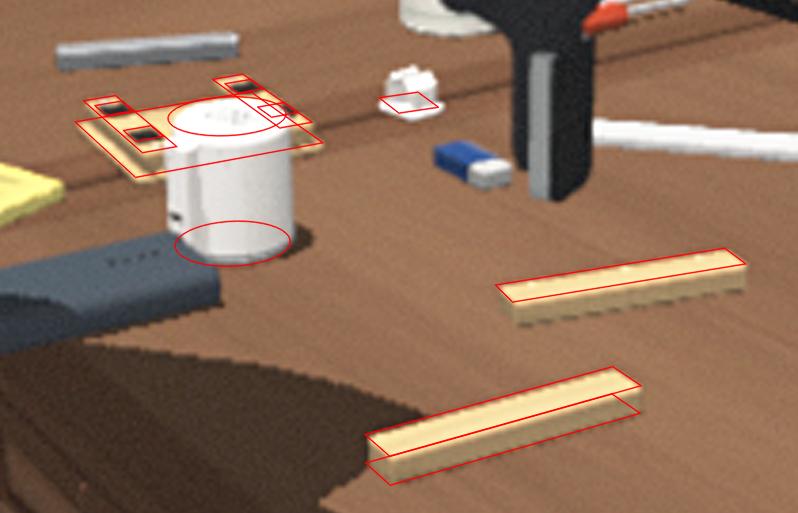

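Emit:
carry_out:
  motion: "281 -203 118 0.53 45;281 -203 118 0.53 45;281 -203 118 0.53 45;281 -203 118 0.53 45;281 -203 118 0.53 45;281 -203 118 0.53 45;281 -203 118 0.53 45;281 -203 118 0.53 45;281 -203 118 0.53 45;281 -203 118 0.53 45"
  force: 30

```text
t: 1.63
tool_pos: [0.4344, -0.2576, 0.0979]
orientation: [-3.136, 0.136, 0.004]
force: [-0.2, 1.1, 0.3]
finger_gap: 0.0449
```

Run:
```python
from h import *
d=snap()
rel((434,-262.7,20),84.8)
crop(d["side"],(300,180,460,290),5,"g1.png")
crop(d["top"],(410,150,510,290),4,"g2.png")
```

```text
t 1.7333 tcp [ 434.09407591 -261.48555126   99.40780168] jaw -95.04979153679822 j [-0.566  0.433  1.966 -0.     0.743  1.094] tilt z [-7.50149358e-04  3.10231802e-04 -9.99999671e-01] gap 0.04487969049809049 F [-0.46543896 -1.21139162 -0.44023447]
shift [ 0.1  1.2 79.4] turn 0.0026 (world deg -0.2)
```

View pics/g1.png

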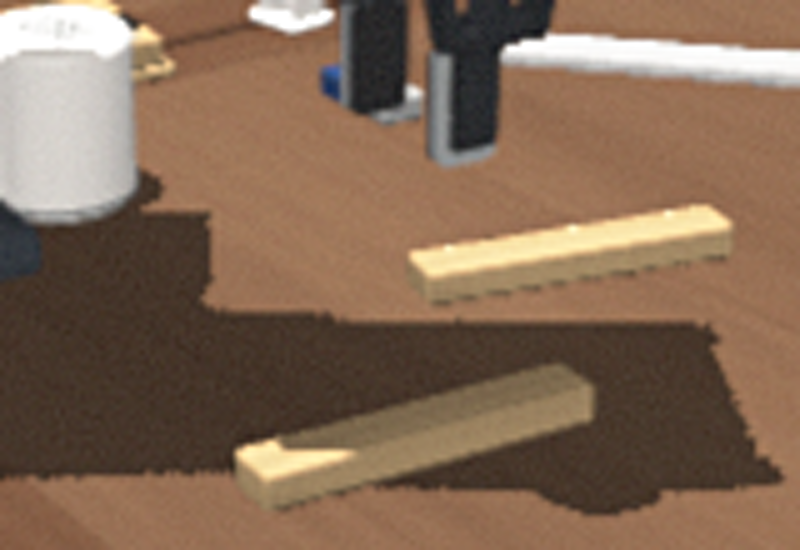

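Run:
```python
from h import *
d=last()
for z in (70,76,82,88): print(z,rpt(d["side"],[[434,-285,z],[434,-299,z],[434,-240,z]]))
```

```text
70 [[391.8 236.5]
 [397.4 239.6]
 [375.  227.2]]
76 [[391.9 233.1]
 [397.4 236.1]
 [375.  224. ]]
82 [[391.9 229.7]
 [397.5 232.7]
 [375.  220.7]]
88 [[392.  226.3]
 [397.6 229.2]
 [375.  217.4]]
```

Emit:
carry_out:
  motion: "0 1 45 0 45;0 1 45 0 45;0 1 45 0 45"

```text
t: 1.98
tool_pos: [0.4316, -0.2636, 0.0533]
orientation: [-3.136, 0.145, 0.007]
force: [-0.3, -0.1, 0.8]
finger_gap: 0.0451
```

Run:
```python
from h import *
d=snap()
rel((434,-262.7,20),84.8)
crop(d["side"],(300,150,460,290),5,"g3.png")
for z in (30,36,42,48,54,60): print(z,rpt(d["side"],[[434,-285,z],[434,-299,z],[434,-240,z]]).tolist())
```

```text
t 2.0833 tcp [ 433.5127481  -264.65513925   55.64832059] jaw -95.31091504834312 j [-0.572  0.512  1.98  -0.     0.649  1.092] tilt z [ 3.94952418e-04 -3.01907017e-04 -9.99999876e-01] gap 0.04462786158058131 F [-0.06883313 -0.78882966 -0.45587847]
shift [ 0.3 -2.  35.6] turn -0.0019 (world deg 0.1)
30 [[391.4, 258.7], [396.9, 262.0], [374.9, 248.7]]
36 [[391.5, 255.4], [397.0, 258.7], [374.9, 245.5]]
42 [[391.6, 252.1], [397.0, 255.4], [374.9, 242.3]]
48 [[391.6, 248.8], [397.1, 252.0], [374.9, 239.1]]
54 [[391.7, 245.5], [397.2, 248.6], [374.9, 235.9]]
60 [[391.7, 242.1], [397.2, 245.3], [375.0, 232.7]]
```

View pics/g3.png

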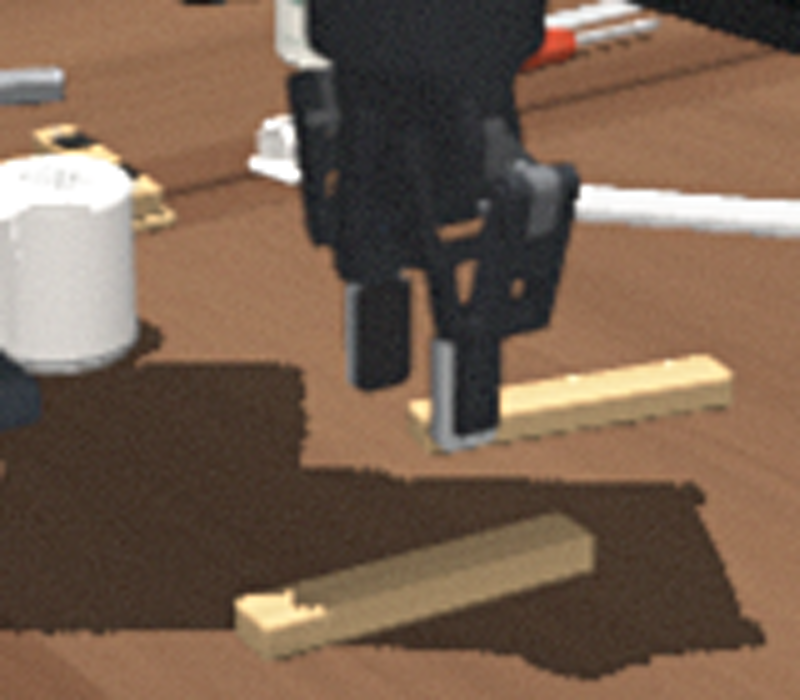

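Run:
```python
from h import *
d=last()
crop(d["top"],(400,140,520,290),4,"g4.png")
print(rpt(d["top"],[[433.5,-264.6,40],[433.5,-264.6,70],[433.5,-264.6,150],[434,-294,40],[434,-234,40]]).tolist())
```

```text
[[468.5, 230.7], [473.1, 228.6], [487.0, 222.4], [482.5, 229.6], [453.8, 231.3]]
```

View pics/g4.png

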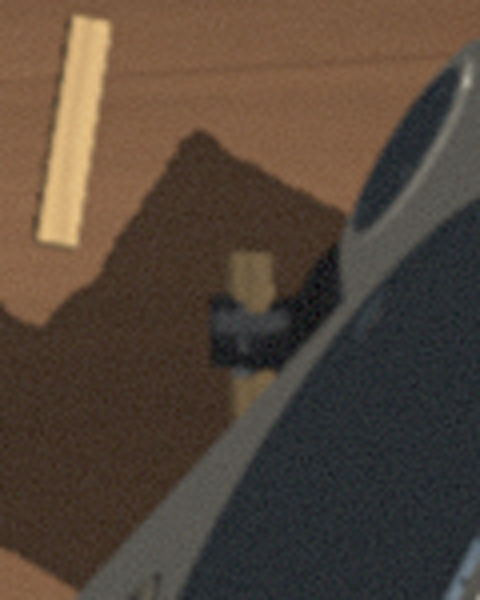

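Emit:
carry_out:
  motion: "0 0 30 0 45;0 0 30 0 45;0 0 30 0 45"

```text
t: 2.33
tool_pos: [0.4332, -0.2639, 0.0255]
orientation: [-3.138, 0.144, 0.001]
force: [-0.1, 1.0, -0.2]
finger_gap: 0.0449
```

Run:
```python
from h import *
d=snap()
rel((434,-262.7,20),84.8)
crop(d["side"],(300,150,460,290),5,"g5.png")
crop(d["top"],(400,140,520,290),4,"g6.png")
```

```text
t 2.4333 tcp [ 434.18446868 -264.2773113    26.36490691] jaw -95.24728965024977 j [-0.57   0.568  1.985 -0.     0.587  1.092] tilt z [ 1.52845896e-03 -9.88554009e-04 -9.99998343e-01] gap 0.044994011281042585 F [1.16897007 0.50134308 0.28158449]
shift [-0.3 -1.6  6.4] turn -0.0008 (world deg 0.0)
```

View pics/g5.png

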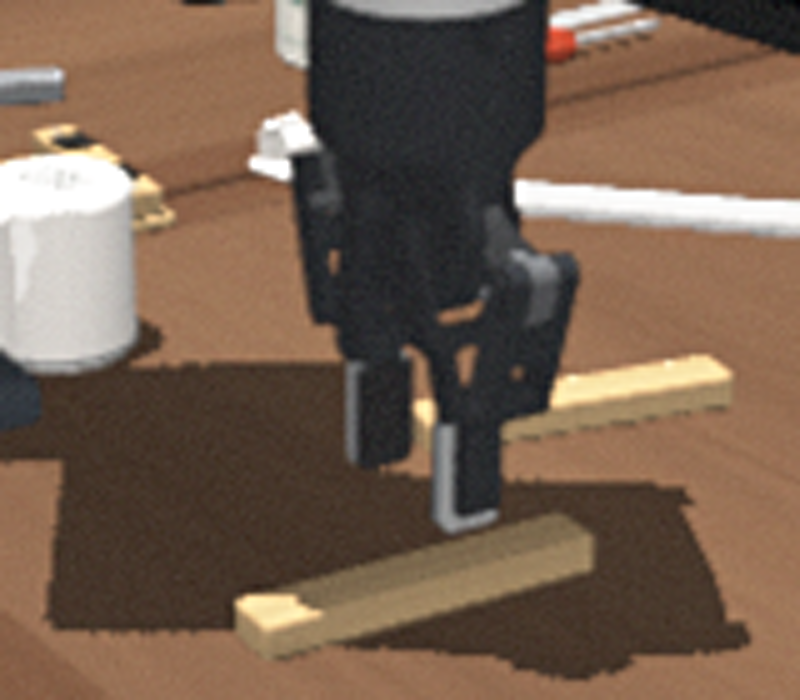

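View pics/g6.png

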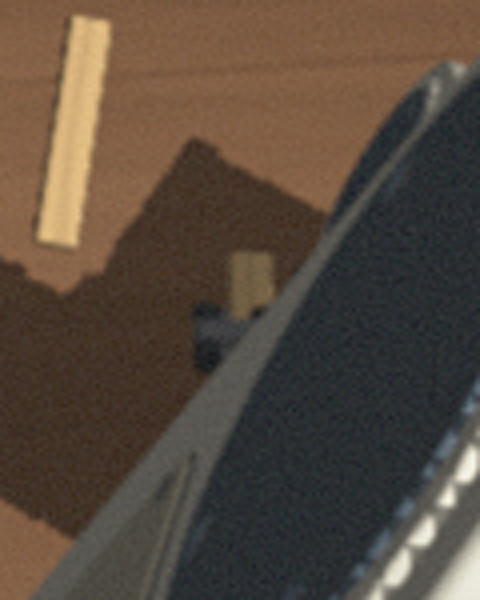

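Run:
```python
from h import *
d=last()
for z in (200,213,226,239,252): print(z,rpt(d["side"],[[286,-611,z],[244,-521,z]]).tolist())
W=d["side"]["world_to_cam"];print(-W[:3,:3].T@W[:3,3])
```

```text
200 [[495.3, 272.2], [392.4, 247.2]]
213 [[496.6, 258.9], [392.6, 235.0]]
226 [[497.9, 245.3], [392.8, 222.6]]
239 [[499.3, 231.4], [393.0, 210.0]]
252 [[500.7, 217.2], [393.2, 197.1]]
[-0.04122708 -0.87240778  0.42261352]
```

Emit:
carry_out:
  motion: "0 -1.5 6 0 45;0 -1.5 6 0 45"

```text
t: 2.6
tool_pos: [0.434, -0.2622, 0.0193]
orientation: [3.138, -0.143, 0.002]
force: [-0.5, 0.0, 0.5]
finger_gap: 0.0448
```

Run:
```python
from h import *
d=snap()
rel((434,-262.7,20),84.8)
crop(d["side"],(330,190,450,290),6.6,"g7.png")
```

```text
t 2.7 tcp [ 433.87254678 -262.09559155   19.1643914 ] jaw -95.21619344875133 j [-0.567  0.581  1.988  0.     0.573  1.095] tilt z [ 3.87472437e-04 -2.36864010e-04 -9.99999897e-01] gap 0.04484946497752624 F [0.07401299 0.16304651 0.82000039]
shift [ 0.2  0.6 -0.8] turn -0.0003 (world deg 0.0)
```

View pics/g7.png

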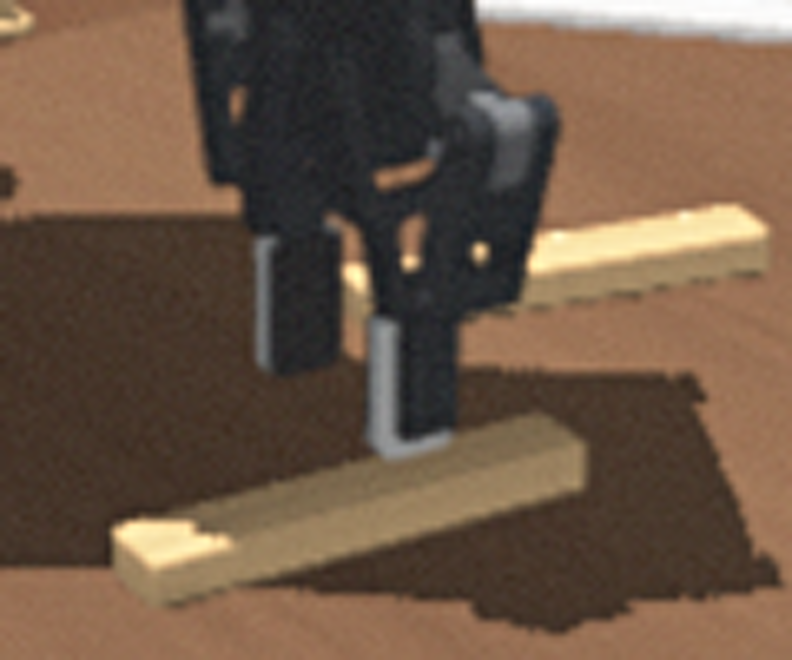

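Emit:
carry_out:
  motion: "0 0 7 0 45;0 0 14 0 45;0 0 14 0 45"

```text
t: 2.95
tool_pos: [0.433, -0.2616, 0.0034]
orientation: [-3.137, 0.143, 0.003]
force: [-0.0, 0.1, 0.0]
finger_gap: 0.045
```

Run:
```python
from h import *
d=snap()
rel((434,-262.7,20),84.8)
crop(d["side"],(330,190,450,290),6.6,"g8.png")
```

```text
t 3.05 tcp [ 433.2736263  -261.80515614    4.0633084 ] jaw -95.22172742928618 j [-0.567  0.61   1.989 -0.     0.544  1.095] tilt z [-1.25028861e-03  7.92020793e-04 -9.99998905e-01] gap 0.04493777035174042 F [-0.7280616   0.05161609  0.29965748]
shift [  0.8   0.8 -15.9] turn -0.0004 (world deg 0.0)
```

View pics/g8.png

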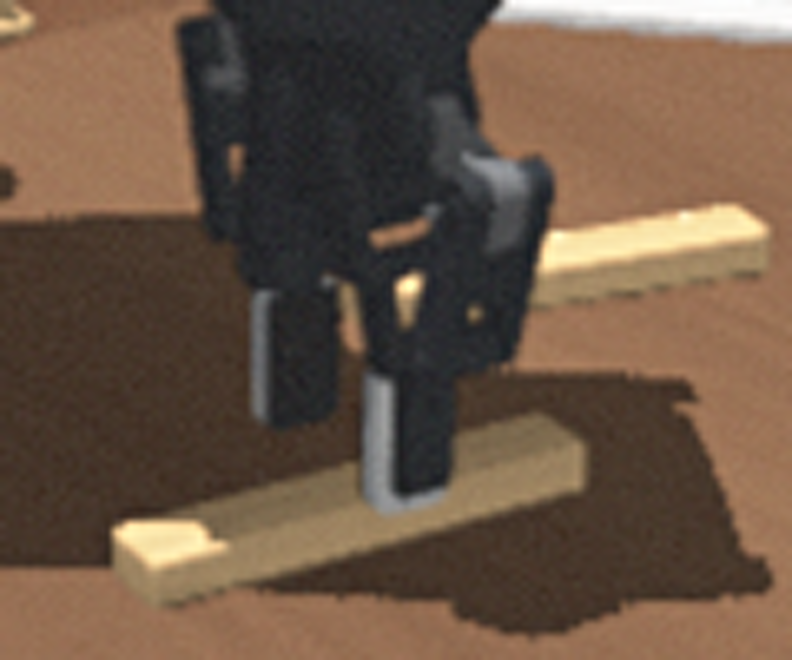

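Emit:
carry_out:
  motion: "0.5 0.5 4 0 45;0.5 0.5 8 0 45;0.5 0.5 8 0 15;0.5 0.5 8 0 15;0.5 0.5 8 0 15;0.5 0.5 8 0 15"

```text
t: 3.55
tool_pos: [0.4342, -0.2627, -0.0032]
orientation: [3.138, -0.143, 0.0]
force: [1.0, 0.1, 0.3]
finger_gap: 0.0207
```

Run:
```python
from h import *
d=snap()
rel((434,-262.7,20),84.8)
crop(d["side"],(330,190,450,290),6.6,"g9.png")
```

```text
t 3.65 tcp [ 434.2307495  -262.6851631    -3.16468799] jaw -95.22505615143857 j [-0.568  0.625  1.988  0.     0.529  1.094] tilt z [ 1.88480548e-04 -1.11254688e-04 -9.99999976e-01] gap 0.020787600393617774 F [ 0.1371282   0.23240525 -0.2523957 ]
shift [ -0.2   0.  -23.2] turn -0.0004 (world deg 0.0)
```

View pics/g9.png

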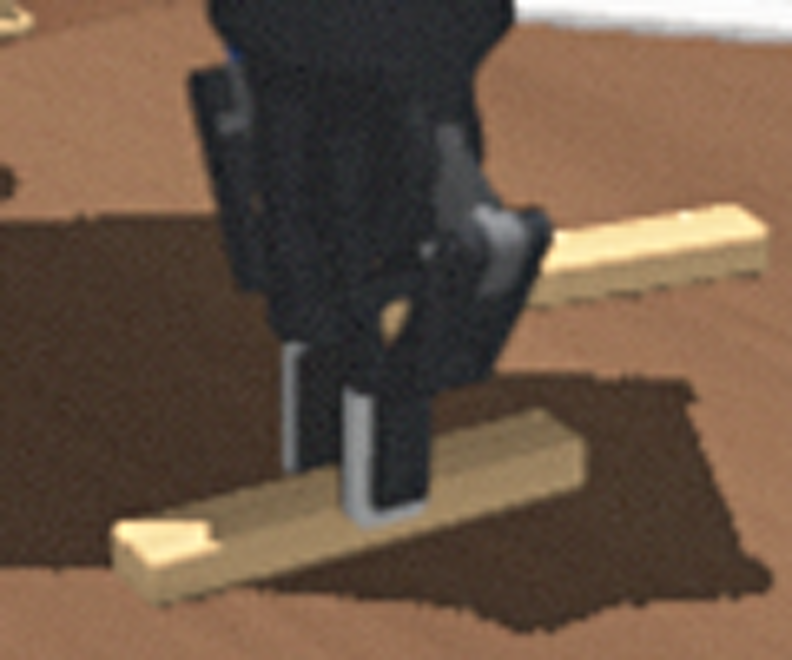

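Emit:
carry_out:
  motion: "0 0 -40 0 15;0 0 -80 0 15;0 0 -120 0 15;0 0 -120 0 15"

```text
t: 3.98
tool_pos: [0.4379, -0.265, 0.1233]
orientation: [3.133, -0.143, 0.015]
force: [1.2, -1.4, -0.6]
finger_gap: 0.0207
```

Run:
```python
from h import *
rel((515.5,185.5,117),82.6)
```

```text
t 3.9833 tcp [ 437.93141841 -265.03794825  123.27360865] jaw -95.22470329969673 j [-0.567  0.394  1.952 -0.     0.785  1.095] tilt z [ 0.0092791  -0.00593449 -0.99993934] gap 0.020735002353889198 F [ 1.23097061 -1.39658384 -0.55438186]
shift [  36.2 -455.8    4.3] turn 0.038 (world deg -2.2)
```

Emit:
carry_out:
  motion: "40.2 -454 0 0.038 15;40.2 -454 0 0.038 15;40.2 -454 0 0.038 15;40.2 -454 0 0.038 15;40.2 -454 0 0.038 15;40.2 -454 0 0.038 15;40.2 -454 0 0.038 15;40.2 -454 0 0.038 15;40.2 -454 0 0.038 15;40.2 -454 0 0.038 15"

```text
t: 4.82
tool_pos: [0.5085, 0.1495, 0.1169]
orientation: [-3.135, 0.202, -0.001]
force: [1.3, -0.9, 0.3]
finger_gap: 0.0207
```

Run:
```python
from h import *
rel((515.5,185.5,60),82.6)
```

```text
t 4.8167 tcp [508.4733699  149.50416682 116.89668395] jaw -97.3905223739915 j [ 0.264  0.43   1.909 -0.     0.802  1.963] tilt z [ 3.52099370e-04  5.91925300e-05 -9.99999936e-01] gap 0.02070140563156791 F [ 1.30699008 -0.89873126  0.2526159 ]
shift [  2.3 -36.6  56.9] turn 0.0002 (world deg -0.0)
```

Emit:
carry_out:
  motion: "2 -34 30 0 15;2 -34 60 0 15;2 -34 60 0 15;2 -34 60 0 15"

```text
t: 5.15
tool_pos: [0.513, 0.1805, 0.0553]
orientation: [3.133, -0.201, -0.007]
force: [0.2, 0.1, -0.9]
finger_gap: 0.0209
```

Run:
```python
from h import *
d=snap()
rel((515.5,185.5,18.5),82.6)
z=bot.get_obs()["tool_pos"][2]*1000
print("slat underside z",z+3.2)
pl=[box((514.7,186),-7.4,130,22,z+3.2+14),box((514.7,186),-7.4,130,22,35.5)]
draw(d["side"],pl,(240,130,360,220),6.6,"p1.png")
draw(d["top"],pl,(210,150,310,270),5,"p2.png")
```

```text
t 5.25 tcp [515.1727322  180.14426182  57.66035837] jaw -97.44562623579388 j [ 0.315  0.547  1.896 -0.     0.699  2.016] tilt z [ 3.62214499e-04  7.08102724e-06 -9.99999934e-01] gap 0.020694378316204826 F [ 0.04848481  0.1454112  -0.98952193]
shift [-0.4 -5.4 39.2] turn -0.0008 (world deg 0.0)
slat underside z 60.86035836983185
```

View pics/p1.png

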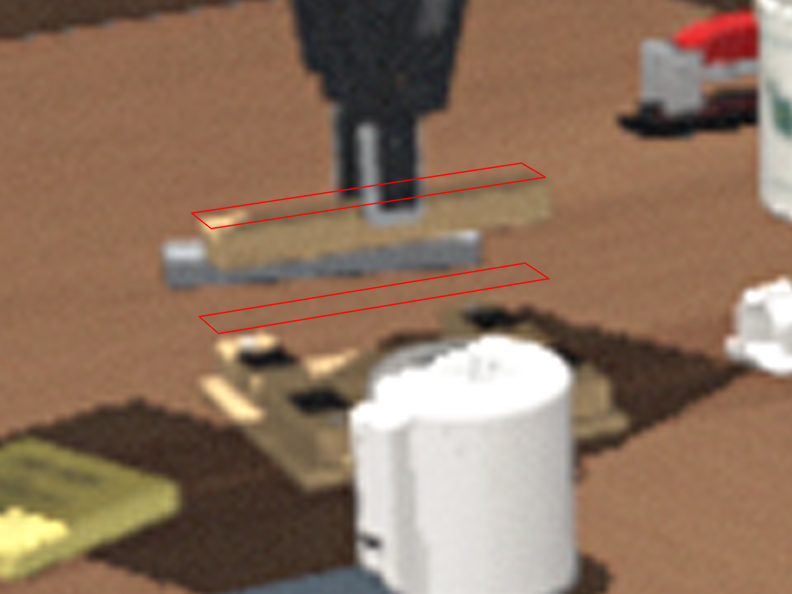

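View pics/p2.png

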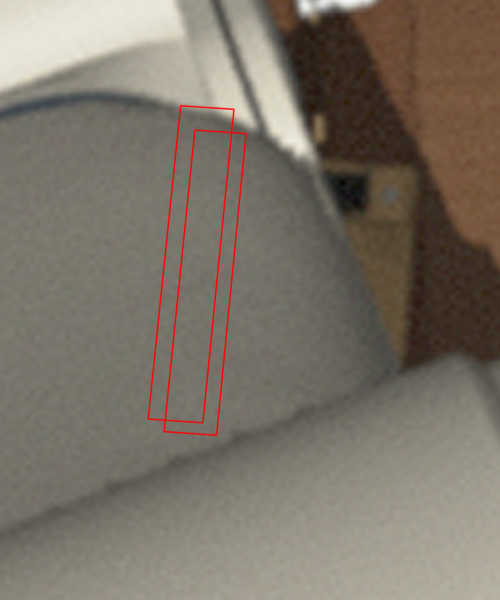

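Emit:
carry_out:
  motion: "0 -5.4 15 0 15;0 -5.4 25 0 15;0 -5.4 30 0 15;0 -5.4 30 0 15"

```text
t: 5.58
tool_pos: [0.5153, 0.1852, 0.0266]
orientation: [3.135, -0.204, -0.001]
force: [-0.4, -0.3, -0.6]
finger_gap: 0.0205
```

Run:
```python
from h import *
d=snap()
rel((515.5,185.5,18.5),82.6)
draw(d["side"],[],(240,130,360,220),6.6,"p3.png")
```

```text
t 5.6833 tcp [515.81376723 185.62440294  27.20631004] jaw -97.44756118885923 j [ 0.324  0.603  1.896 -0.     0.643  2.025] tilt z [ 1.67061111e-04  5.10583320e-05 -9.99999985e-01] gap 0.020804124239457076 F [-0.11393004 -0.8594945   0.09500188]
shift [-0.3  0.2  8.7] turn -0.0008 (world deg 0.0)
```

View pics/p3.png

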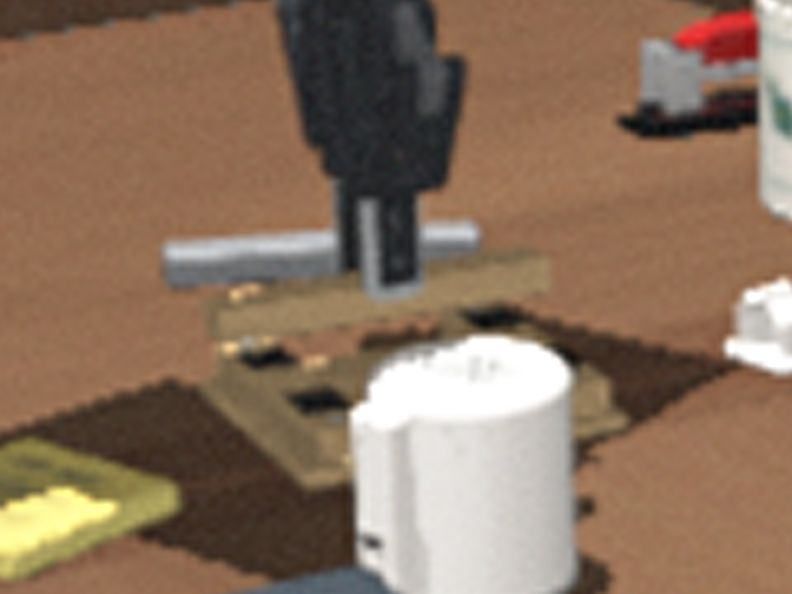

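Emit:
carry_out:
  motion: "0 0 5 0 15;0 0 8 0 15;0 0 8.5 0 15;0 0 8.5 0 15"

```text
t: 6.02
tool_pos: [0.5156, 0.1861, 0.0182]
orientation: [3.135, -0.203, -0.0]
force: [-1.0, -0.5, -0.3]
finger_gap: 0.0206
```

Run:
```python
from h import *
d=snap()
rel((515.5,185.5,18.5),82.6)
draw(d["side"],[],(240,130,360,220),6.6,"p4.png")
```

```text
t 6.1167 tcp [515.63868866 186.1603914   18.22638978] jaw -97.39938355348137 j [0.325 0.619 1.896 0.    0.626 2.025] tilt z [-2.35011907e-05 -2.65101035e-06 -1.00000000e+00] gap 0.020458174153905898 F [-0.54224909  0.49068908 -0.10526802]
shift [-0.1  0.7 -0.3] turn 0.0 (world deg -0.0)
```

View pics/p4.png

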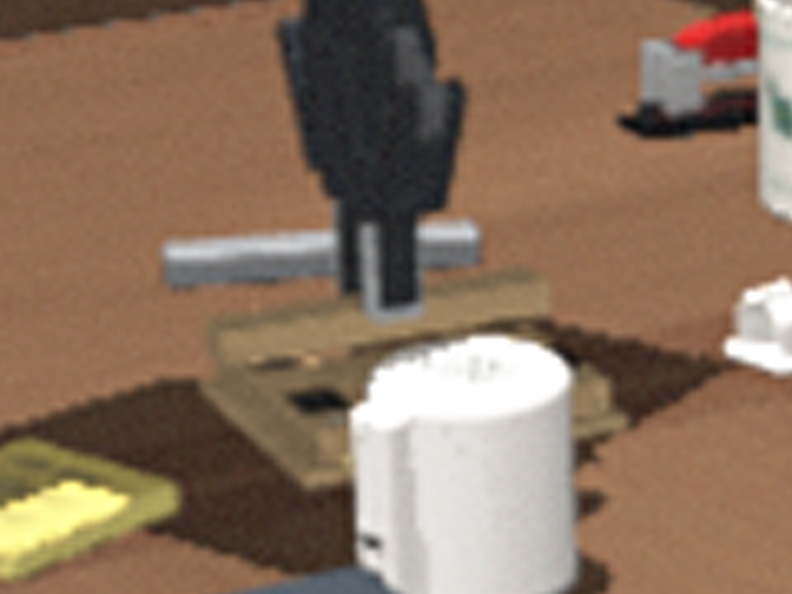

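Emit:
carry_out:
  motion: "0 0 0.6 0 15;0 0 1 0 15;0 0 1 0 15"

```text
t: 6.37
tool_pos: [0.5157, 0.1862, 0.018]
orientation: [-3.135, 0.203, -0.0]
force: [-2.9, -1.0, 8.9]
finger_gap: 0.0208
```

Emit:
carry_out:
  motion: "0 0 0 0 34;0 0 0 0 34;0 0 0 0 34;0 0 -30 0 34;0 0 -70 0 45;0 0 -110 0 45;0 0 -110 0 45"

```text
t: 6.95
tool_pos: [0.5199, 0.1876, 0.134]
orientation: [-3.131, 0.202, -0.016]
force: [1.8, 1.0, 1.2]
finger_gap: 0.0453
```

Run:
```python
from h import *
d=snap()
rel((571.5,-180.3,70),75.5)
draw(d["side"],[box((514.7,186),-7.4,130,22,35.5)],(240,130,360,220),6.6,"p5.png")
```

```text
t 7.05 tcp [516.84781551 186.57061321 129.03288247] jaw -97.40012154762 j [0.325 0.434 1.862 0.    0.841 2.025] tilt z [ 0.00383895  0.00132102 -0.99999176] gap 0.04504394686088432 F [-0.06913509  0.37704012 -0.58022138]
shift [101.2 356.9  58.8] turn 0.1239 (world deg -7.1)
```

View pics/p5.png

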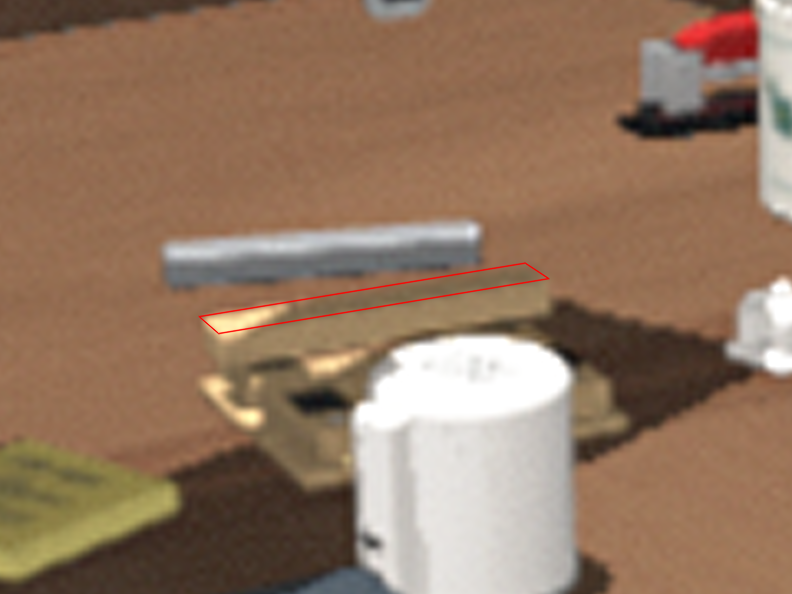

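Emit:
carry_out:
  motion: "101 357 0 0.124 45;101 357 0 0.124 45;101 357 0 0.124 45;101 357 0 0.124 45;101 357 0 0.124 45;101 357 0 0.124 45;101 357 0 0.124 45;101 357 0 0.124 45;101 357 40 0.124 45;101 357 60 0.124 45"

```text
t: 7.88
tool_pos: [0.571, -0.1855, 0.0665]
orientation: [3.114, -0.402, 0.005]
force: [-0.4, 0.5, 0.3]
finger_gap: 0.0451
```

Emit:
carry_out:
  motion: "0 0 0 0 45;0 0 0 0 45"

```text
t: 8.05
tool_pos: [0.567, -0.1805, 0.0643]
orientation: [-3.115, 0.399, 0.011]
force: [0.1, 0.7, 0.2]
finger_gap: 0.0449
```

Run:
```python
from h import *
d=snap()
rel((571.5,-180.3,-3.2),75.5)
draw(d["top"],[box((514.7,186),-7.4,130,22,35.5),box((507.7,132.4),-7.4,18+90,22,21.5)],(225,140,310,250),6,"p6.png")
draw(d["side"],[],(330,150,480,280),5,"p7.png")
```

```text
t 8.15 tcp [ 569.55283639 -179.96856653   67.22208257] jaw -104.46891874011034 j [-0.326  0.587  1.775  0.     0.781  1.497] tilt z [-1.04696802e-03  5.15939424e-04 -9.99999319e-01] gap 0.044783522836318645 F [-0.01908528  0.38915515  0.84503064]
shift [ 2.  -0.1 70.4] turn 0.0005 (world deg -0.0)
```

View pics/p6.png

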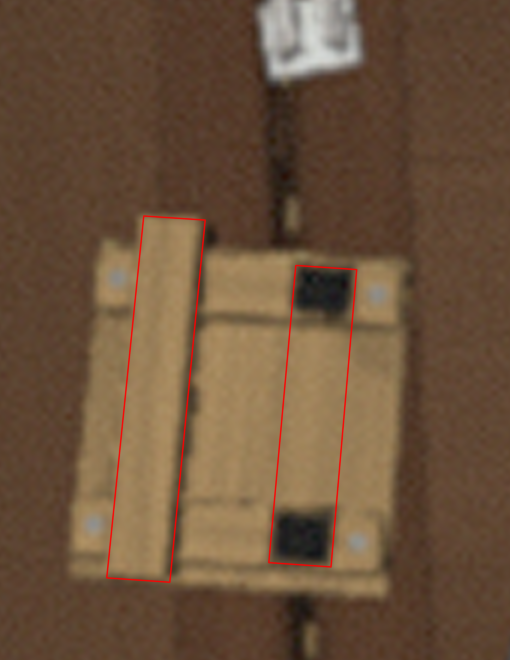

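View pics/p7.png

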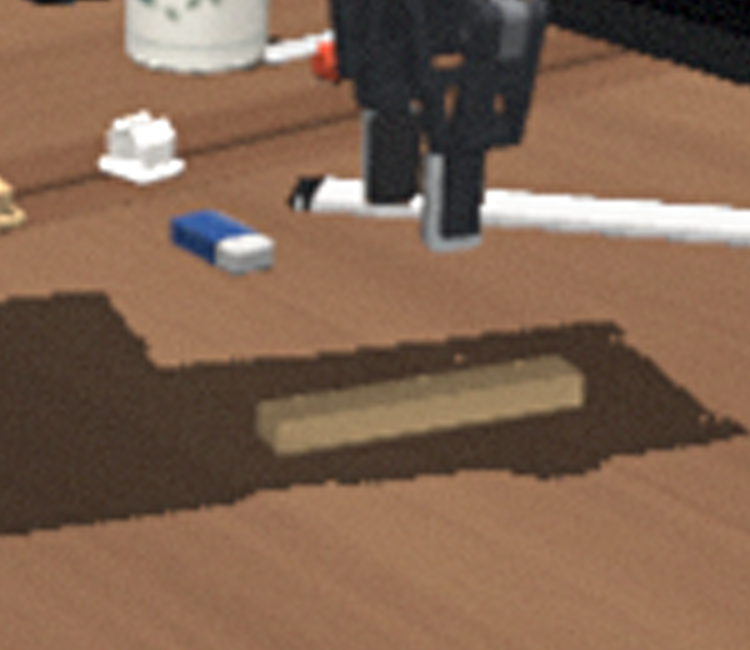

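Emit:
carry_out:
  motion: "2 0 35 0 45;2 0 58 0 45;2 0 66 0 45;2 0 70.5 0 45;2 0 70.5 0 45;2 0 70.5 0 15;2 0 70.5 0 15;2 0 70.5 0 15;2 0 70.5 0 15"

```text
t: 8.9
tool_pos: [0.5729, -0.1815, -0.0016]
orientation: [3.116, -0.397, 0.004]
force: [-0.1, 2.8, 7.7]
finger_gap: 0.0205
```

Run:
```python
from h import *
d=snap()
rel((571.5,-180.3,-3.2),75.5)
draw(d["side"],[],(360,170,480,270),6,"p8.png")
```

```text
t 9.0 tcp [ 572.89995105 -181.56496458   -1.55741254] jaw -104.5177539897473 j [-0.327  0.7    1.779  0.     0.66   1.497] tilt z [ 2.49720814e-03 -5.33220351e-04 -9.99996740e-01] gap 0.020314208200295322 F [-0.91708561  2.20320384  6.99586724]
shift [-1.7 -0.9  1.6] turn -0.0003 (world deg 0.0)
```

View pics/p8.png

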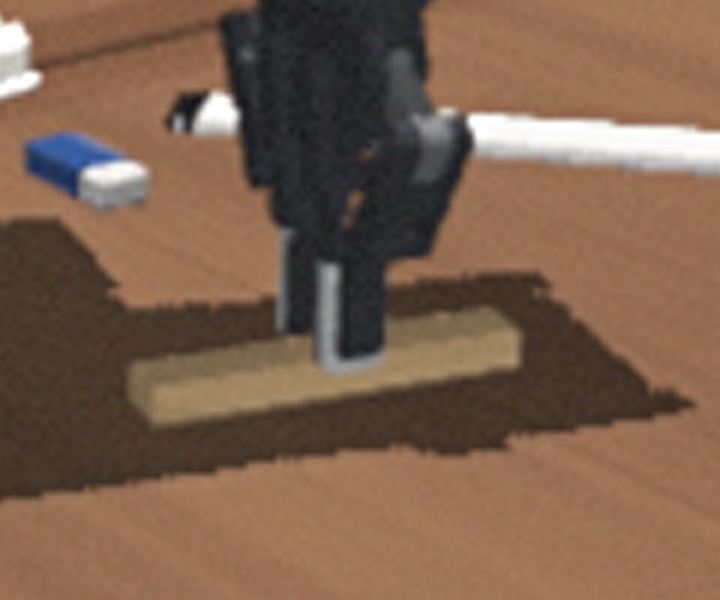

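Emit:
carry_out:
  motion: "0 0 -40 0 15;0 0 -80 0 15;0 0 -125 0 15;0 0 -125 0 15;0 0 -125 0 15"

```text
t: 9.42
tool_pos: [0.5742, -0.1823, 0.1258]
orientation: [3.115, -0.397, 0.012]
force: [-0.4, -0.5, -1.7]
finger_gap: 0.0202
```

Run:
```python
from h import *
d=snap()
rel((509.5,132.2,120),82.6)
draw(d["side"],[],(330,100,490,270),4,"p9.png")
```

```text
t 9.5167 tcp [ 571.38065987 -181.34644094  121.81723665] jaw -104.5130669129384 j [-0.327  0.508  1.751 -0.     0.882  1.497] tilt z [ 2.28931212e-04 -7.98547106e-05 -9.99999971e-01] gap 0.01983442514048073 F [-0.76821241 -0.37310313 -0.6983397 ]
shift [-138.5 -288.     1.8] turn -0.1241 (world deg 7.1)
```

View pics/p9.png

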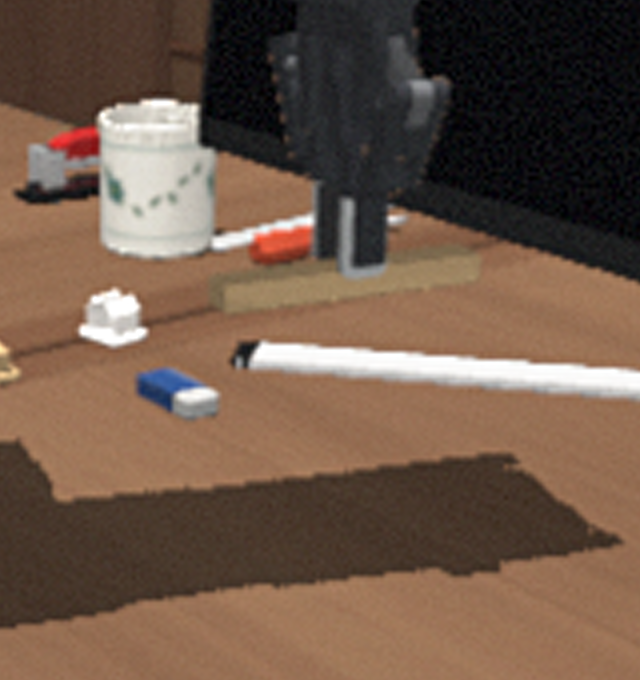

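Emit:
carry_out:
  motion: "-138 -288 0 -0.124 15;-138 -288 0 -0.124 15;-138 -288 0 -0.124 15;-138 -288 0 -0.124 15;-138 -288 0 -0.124 15;-138 -288 0 -0.124 15;-138 -288 0 -0.124 15;-138 -288 0 -0.124 15;-138 -288 30 -0.124 15;-138 -288 60 -0.124 15"

```text
t: 10.35
tool_pos: [0.5101, 0.134, 0.0608]
orientation: [-3.135, 0.197, -0.002]
force: [0.6, -0.4, -0.2]
finger_gap: 0.02
```

Emit:
carry_out:
  motion: "0 0 5 0 15;0 0 5 0 15"

```text
t: 10.52
tool_pos: [0.5073, 0.1314, 0.0537]
orientation: [3.133, -0.202, -0.011]
force: [1.3, -0.2, 0.1]
finger_gap: 0.0201
```

Run:
```python
from h import *
d=snap()
rel((509.5,132.2,30),82.6)
z=bot.get_obs()["tool_pos"][2]*1000; print(z)
draw(d["side"],[box((507.7,132.4),-7.4,130,22,z+1.6+14)],(240,110,360,220),6.6,"p10.png")
```

```text
t 10.6167 tcp [510.03567308 131.56262908  56.49605797] jaw -97.44093639334264 j [0.23  0.53  1.937 0.    0.676 1.93 ] tilt z [-1.51887857e-03 -3.43704461e-04 -9.99998787e-01] gap 0.0202663317866225 F [ 0.32988344 -0.91352909  0.11846867]
shift [-0.6 -0.6 26.5] turn -0.0007 (world deg 0.0)
56.496057968069245
```

View pics/p10.png

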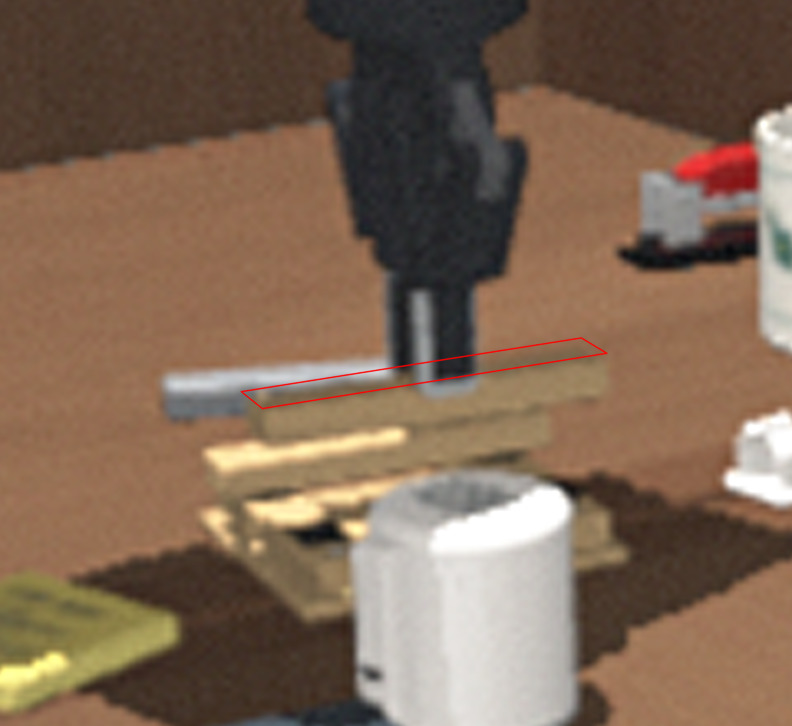

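Emit:
carry_out:
  motion: "-0.5 -0.5 15 0 15;-0.5 -0.5 28 0 15;-0.5 -0.5 33 0 15;-0.5 -0.5 36 0 15;-0.5 -0.5 36 0 15;-0.5 -0.5 36 0 15"

```text
t: 11.12
tool_pos: [0.5105, 0.1325, 0.0215]
orientation: [-3.135, 0.203, -0.002]
force: [0.4, -0.3, -0.1]
finger_gap: 0.0201
```

Emit:
carry_out:
  motion: "0 0 1 0 15;0 0 2 0 15;0 0 2 0 15"

```text
t: 11.37
tool_pos: [0.5106, 0.1326, 0.0199]
orientation: [-3.135, 0.203, -0.002]
force: [-0.4, -1.3, 7.6]
finger_gap: 0.02
```

Emit:
carry_out:
  motion: "0 0 0 0 32;0 0 0 0 32;0 0 0 0 32;0 0 -30 0 32;0 0 -70 0 60;0 0 -110 0 85;0 0 -130 0 85;0 0 -130 0 85"

```text
t: 12.03
tool_pos: [0.513, 0.1333, 0.1536]
orientation: [-3.132, 0.203, -0.013]
force: [-0.8, 0.7, -0.5]
finger_gap: 0.0784
```

Run:
```python
from h import *
d=snap()
rel((509.5,132.2,30),82.6)
draw(d["side"],[box((507.7,132.4),-7.4,130,22,35.5),box((514.7,186),-7.4,130,22,35.5)],(240,110,360,220),6.6,"p11.png")
draw(d["top"],[],(225,120,405,320),3,"p12.png")
```

```text
t 12.1333 tcp [510.23313022 132.64414074 149.45706353] jaw -97.40147108369278 j [0.232 0.375 1.898 0.    0.867 1.932] tilt z [ 1.93086354e-03  4.83230966e-04 -9.99998019e-01] gap 0.08536660672850348 F [-0.69290744 -0.43447027 -1.06352536]
shift [ -0.9   0.6 119.5] turn -0.0 (world deg 0.0)
```

View pics/p11.png

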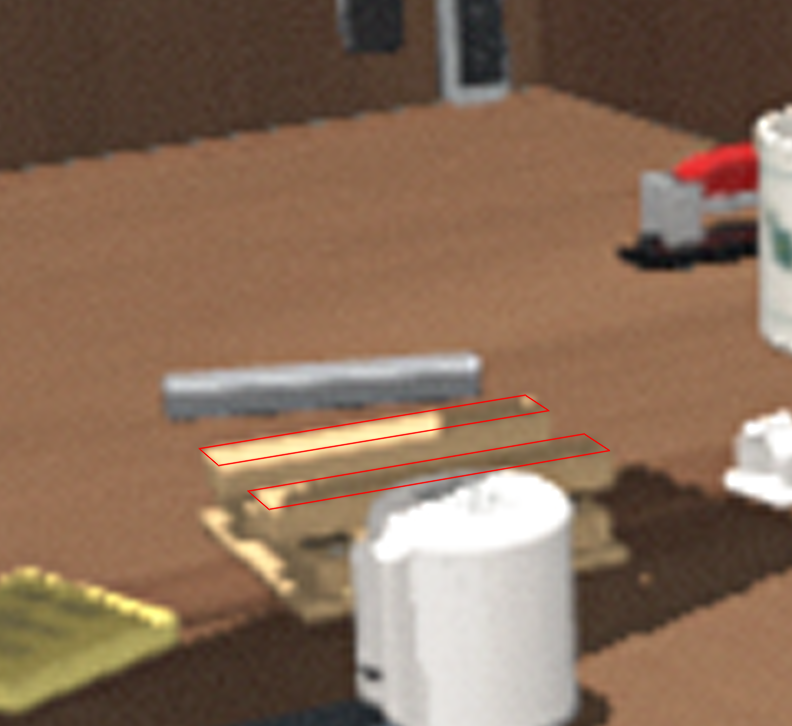

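View pics/p12.png

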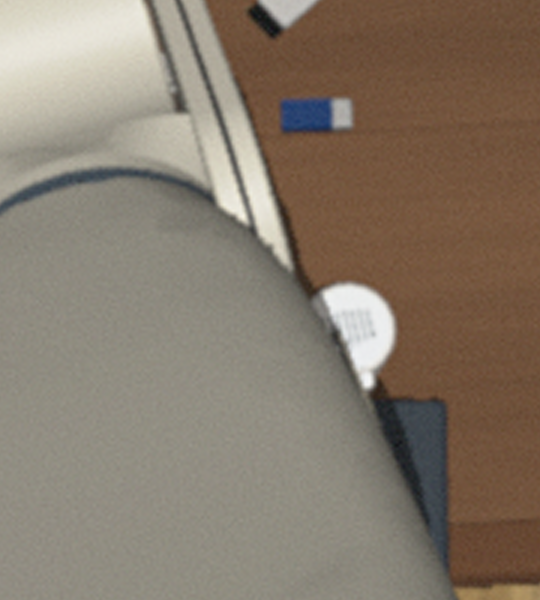

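```bash
cat > fit.py <<'E'
from m import *
from scipy.optimize import minimize
d=last()
P={n:dict(d[n],frame=cv2.imread(f"pics/{n}0.png")) for n in("top","side")}
S=6
def msk(p,roi,thr=(60,140)):
    x0,y0,x1,y1=roi; im=cv2.resize(p["frame"][y0:y1,x0:x1],None,fx=S,fy=S,interpolation=cv2.INTER_CUBIC)
    h=cv2.cvtColor(im,cv2.COLOR_BGR2HSV); return ((h[...,1]<thr[0])&(h[...,2]>thr[1])).astype(np.uint8)
def ren(p,roi,hulls):
    x0,y0,x1,y1=roi; im=np.zeros(((y1-y0)*S,(x1-x0)*S),np.uint8)
    for q in hulls:
        uv=proj(p,np.array(q)/1000)-[x0,y0]; uv=((uv+.5)*S-.5)
        cv2.fillConvexPoly(im,np.round(cv2.convexHull(uv.astype(np.float32))*16).astype(np.int32),1,cv2.LINE_8,4)
    return im
th=np.linspace(0,2*np.pi,60)
def router(v,zt=72):
    x,y,a=v; c,s=np.cos(a),np.sin(a)
    cyl=np.vstack([np.c_[x+32*np.cos(th),y+32*np.sin(th),0*th+z] for z in(0,75)])
    sp=[[x+c*u-s*w,y+s*u+c*w,z] for u in(20,41) for w in(-9,9) for z in(1,zt)]
    return [cyl,sp]
def clip(v):
    x,y,a=v; c,s=np.cos(a),np.sin(a)
    f=lambda X,Y,z:[x+c*X-s*Y,y+s*X+c*Y,z]
    return [[f(X,Y,z) for X in(-14,14) for Y in(-17,17) for z in(0,5)]]
def run(obj,v0,views):
    def cost(v): return sum(np.sum(ren(P[n],r,obj([v[0],v[1],v[2]/30]))!=m)/S/S for n,r,m in views)
    best=None
    for da in(-.3,0,.3):
        v=np.array(v0,float)*[1,1,30]; v[2]+=da*30
        r=minimize(cost,v,method="Nelder-Mead",options=dict(initial_simplex=v+np.array([[0,0,0],[5,0,0],[0,5,0],[0,0,6]]),xatol=.02,fatol=.05,maxiter=400))
        if best is None or r.fun<best.fun: best=r
    v=best.x*[1,1,1/30]; return v,best.fun
E
python3 - <<'E'
from fit import *
rt=(310,195,380,265); rs=(285,172,340,226)
mt=msk(P["top"],rt,(60,110)); ms=msk(P["side"],rs,(60,110))
cv2.imwrite("pics/mk.png",np.hstack([cv2.resize(mt*255,(380,380)),cv2.resize(ms*255,(380,380))]))
for vs in([("top",rt,mt)],[("side",rs,ms)],[("top",rt,mt),("side",rs,ms)]):
    v,f=run(router,(446,1.5,3.0),vs); print([x[0] for x in vs],v,np.degrees(v[2]),f)
for n,roi in(("top",(265,133,290,156)),("side",(345,168,372,192))):
    im=P[n]["frame"][roi[1]:roi[3],roi[0]:roi[2]]; cv2.imwrite(f"pics/clip_{n}.png",cv2.resize(im,None,fx=22,fy=22,interpolation=cv2.INTER_CUBIC))
E
```

```text
['top'] [447.79717342   2.07390217   3.33717022] 191.20576890406213 26.472222222222225
['side'] [4.47929952e+02 7.88251704e-02 3.37082137e+00] 193.1338380215141 110.52777777777777
['top', 'side'] [448.44265773   1.93094115   3.37672204] 193.47192122109124 159.47222222222223
```

View pics/mk.png

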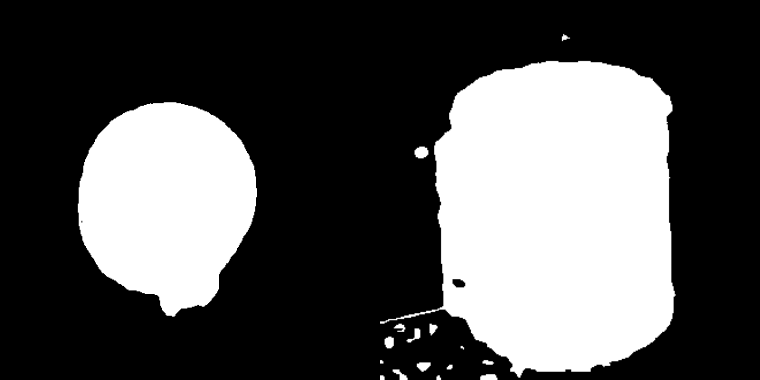

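View pics/clip_top.png

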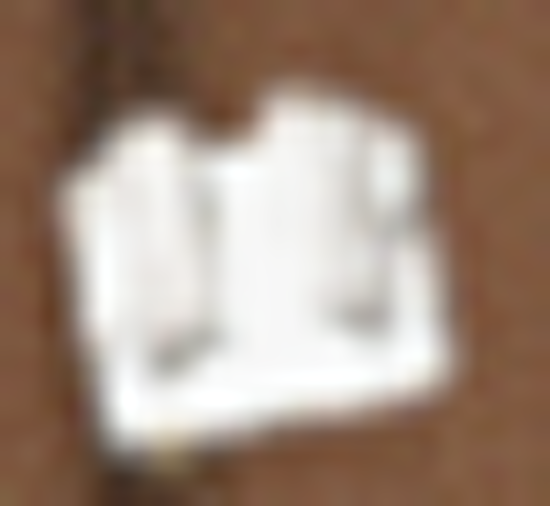

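View pics/clip_side.png

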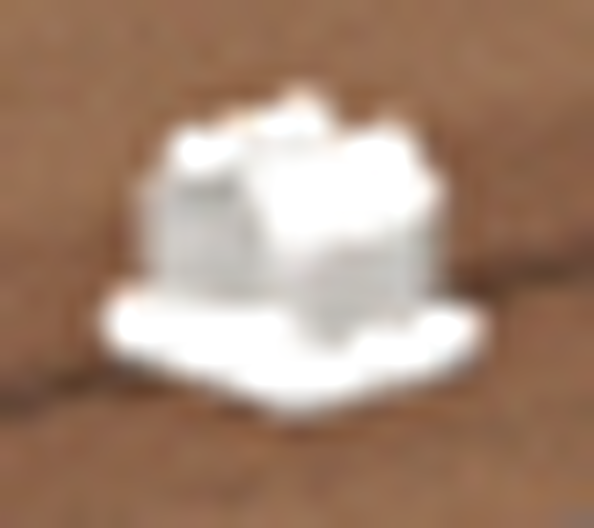

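Run:
```python
from fit import *
t,s=P["top"],P["side"]
tc=ray(t,np.array([[110,455],[455,375],[62,190]])/22+[265,133]-np.array([.5,.5]),.003)*1000
print(tc[:,:2]); print(np.linalg.norm(tc[0]-tc[1]),np.linalg.norm(tc[0]-tc[2]), "mid of diag",(tc[1]+tc[2])[:2]/2)
sc=ray(s,np.array([[98,325],[290,412],[488,325]])/22+[345,168]-np.array([.5,.5]),.003)*1000
print(sc[:,:2]); print(np.linalg.norm(sc[0]-sc[1]),np.linalg.norm(sc[2]-sc[1]),"mid of diag",(sc[0]+sc[2])[:2]/2)
# overlay router fit
for v in([447.8,2.1,3.34],[448,.1,3.37]):
    print(rpt(t,[[v[0]+41*np.cos(v[2]),v[1]+41*np.sin(v[2]),72]]))
pl=[np.c_[448+32*np.cos(th),1.5+32*np.sin(th),0*th+z] for z in(0,75)]
a=np.radians(192);pl+=[box((448+36.5*np.cos(a),1.5+36.5*np.sin(a)),192,9,18,z) for z in(2,72)]
draw(t,pl,(315,205,370,260),7,"r1.png");
t2=dict(t);draw(t2,pl,(315,205,370,260),10,"r1.png")
draw(s,pl,(280,165,345,235),10,"r2.png")
```

```text
[[637.72996631 144.48749071]
 [644.07265448 109.17062775]
 [666.16794404 148.27361012]]
35.88189658328268 28.6889051289337 mid of diag [655.12029926 128.72211893]
[[637.29567798 139.36734863]
 [637.75114254 101.96718183]
 [672.81651054 112.84185103]]
37.4029400468575 36.71291957289249 mid of diag [655.05609426 126.10459983]
[[345.9 249. ]]
[[347.4 248.7]]
```

View pics/r1.png

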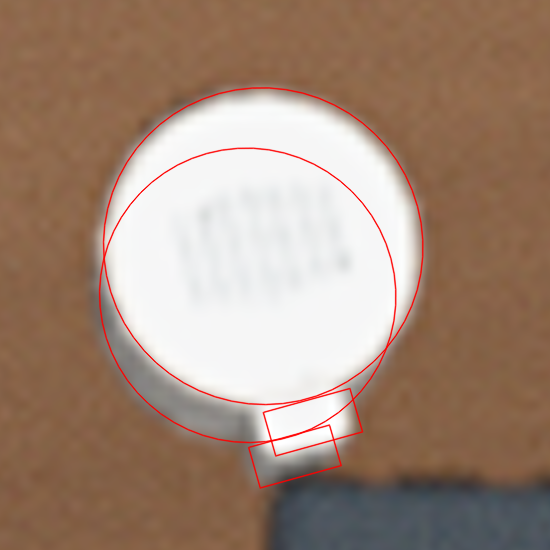

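View pics/r2.png

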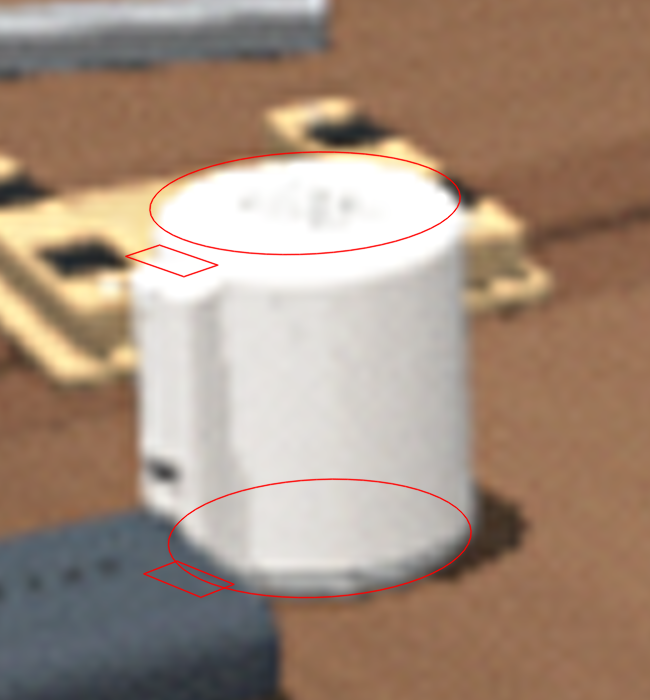

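Run:
```python
from h import *
rel((447.5,1.2,110),102)
```

```text
t 12.1333 tcp [510.23313022 132.64414074 149.45706353] jaw -97.40147108369278 j [0.232 0.375 1.898 0.    0.867 1.932] tilt z [ 1.93086354e-03  4.83230966e-04 -9.99998019e-01] gap 0.08536660672850348 F [-0.69290744 -0.43447027 -1.06352536]
shift [-45.4 138.5  39.3] turn -0.3386 (world deg 19.4)
```

Emit:
carry_out:
  motion: "-45.4 138.5 0 -0.339 85;-45.4 138.5 0 -0.339 85;-45.4 138.5 0 -0.339 85;-45.4 138.5 0 -0.339 85;-45.4 138.5 39 -0.339 85;-45.4 138.5 39 -0.339 85;-45.4 138.5 39 -0.339 85"

```text
t: 12.72
tool_pos: [0.4443, 0.001, 0.1075]
orientation: [-3.123, -0.328, 0.012]
force: [0.1, 0.2, -0.3]
finger_gap: 0.085
```

Run:
```python
from h import *
d=snap()
rel((447.5,1.2,16),102)
draw(d["side"],[],(250,110,370,220),6,"q1.png")
draw(d["top"],[],(225,120,405,320),3,"q2.png")
```

```text
t 12.8167 tcp [447.0566354    1.49962918 109.77047292] jaw -77.94322534855961 j [-0.023  0.344  2.087  0.     0.712  1.337] tilt z [-1.21910901e-03  1.07983603e-04 -9.99999251e-01] gap 0.08502598852499754 F [ 0.37168193 -0.535767    0.38227485]
shift [ 0.5  0.4 93.8] turn 0.001 (world deg -0.1)
```

View pics/q1.png

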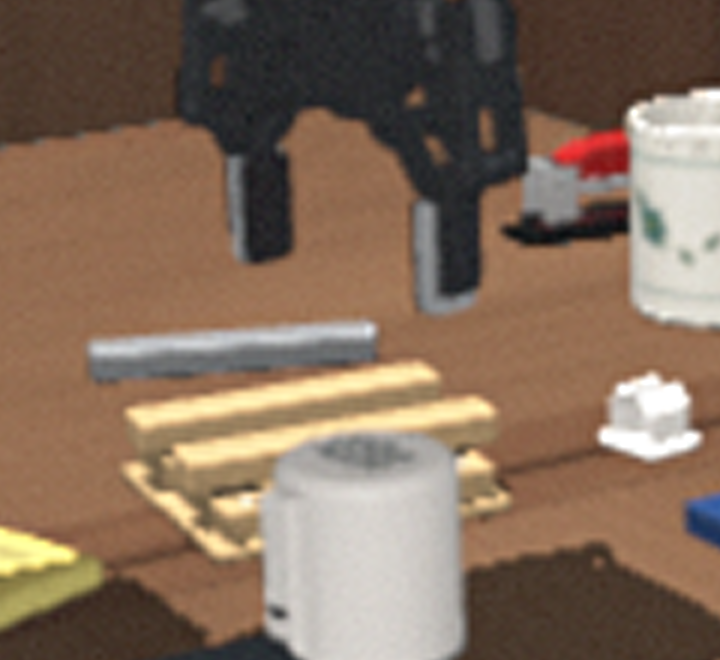

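View pics/q2.png

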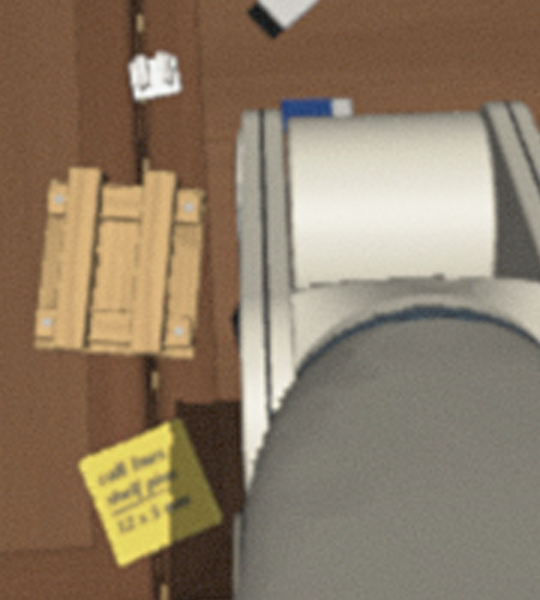

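Emit:
carry_out:
  motion: "0 0 25 0 85;0 0 45 0 85;0 0 50 0 85;0 0 50 0 85"

```text
t: 13.15
tool_pos: [0.4468, 0.0016, 0.0596]
orientation: [-3.124, -0.331, 0.002]
force: [-1.0, 1.1, -0.3]
finger_gap: 0.0848
```

Run:
```python
from h import *
d=snap()
rel((447.5,1.2,16),102)
draw(d["side"],[],(270,110,360,240),6,"q3.png")
```

```text
t 13.25 tcp [447.80528267   1.42511588  60.74124945] jaw -77.9332011034488 j [-0.023  0.443  2.107  0.     0.59   1.337] tilt z [ 1.19992273e-03 -1.35959803e-05 -9.99999280e-01] gap 0.08501158199524701 F [-0.73012041 -0.58267497 -0.1189104 ]
shift [-0.4  0.1 44.7] turn 0.0012 (world deg -0.1)
```

View pics/q3.png

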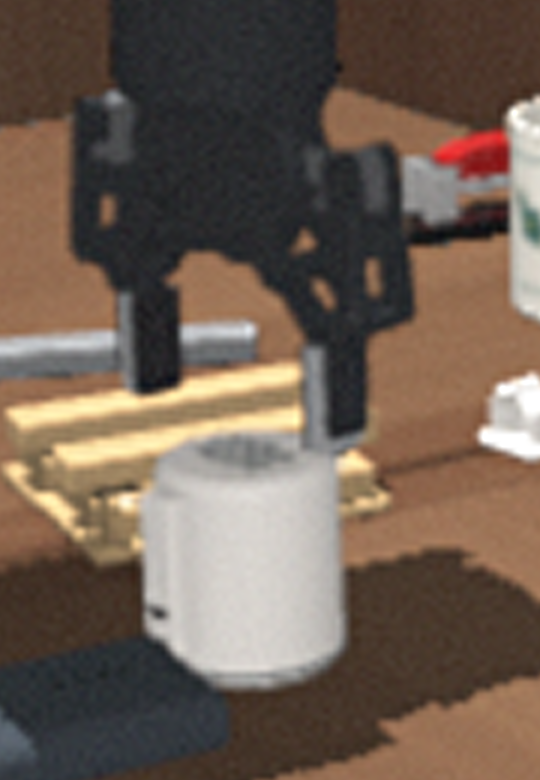

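Emit:
carry_out:
  motion: "0 0 15 0 85;0 0 28 0 85;0 0 36 0 85;0 0 40 0 85;0 0 40 0 85"

```text
t: 13.67
tool_pos: [0.4471, 0.0011, 0.0198]
orientation: [-3.124, -0.329, 0.0]
force: [-0.1, -0.1, -0.5]
finger_gap: 0.0852
```

Run:
```python
from h import *
d=snap()
rel((447.5,1.2,16),102)
draw(d["side"],[],(270,110,360,240),6,"q4.png")
```

```text
t 13.7667 tcp [447.41748692   1.04631025  20.26684979] jaw -77.97515311300546 j [-0.024  0.53   2.116 -0.     0.495  1.337] tilt z [ 6.88892095e-04 -2.88652523e-05 -9.99999762e-01] gap 0.08487748160100156 F [0.27673807 0.17365389 0.44975155]
shift [ 0.1 -0.1  4.3] turn 0.0004 (world deg -0.0)
```

View pics/q4.png

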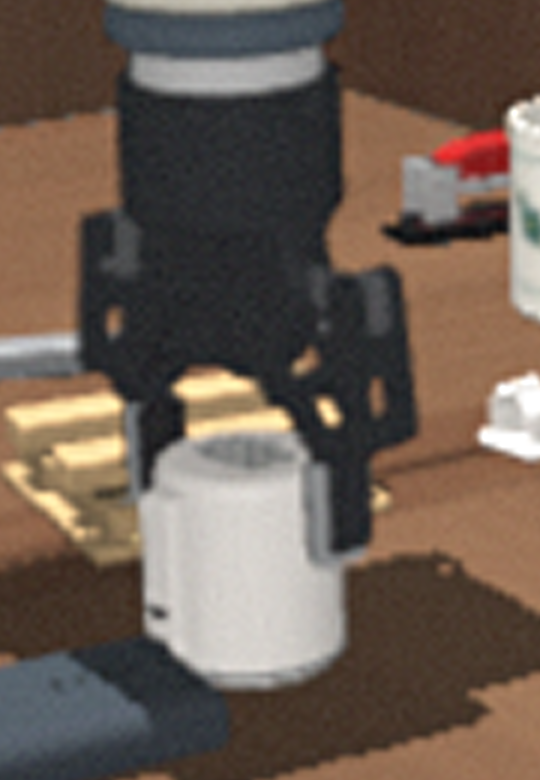

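Emit:
carry_out:
  motion: "0 0 0 0 75;0 0 0 0 68;0 0 0 0 58;0 0 0 0 58;0 0 0 0 58;0 0 0 0 58"
  force: 35

```text
t: 14.27
tool_pos: [0.4474, 0.001, 0.0205]
orientation: [3.124, 0.329, 0.002]
force: [-2.0, 0.4, 8.3]
finger_gap: 0.0636
```

Run:
```python
from h import *
d=snap()
rel((447.5,1.2,16),102)
draw(d["side"],[],(270,110,360,240),6,"q5.png")
```

```text
t 14.3667 tcp [447.44081579   0.99941347  20.53985882] jaw -77.9729189689017 j [-0.024  0.529  2.116 -0.     0.495  1.337] tilt z [ 1.10701672e-03 -4.96816555e-05 -9.99999386e-01] gap 0.06322085908277536 F [-2.08102129 -0.03696981  8.11597318]
shift [ 0.1 -0.2  4.5] turn 0.0005 (world deg -0.0)
```

View pics/q5.png

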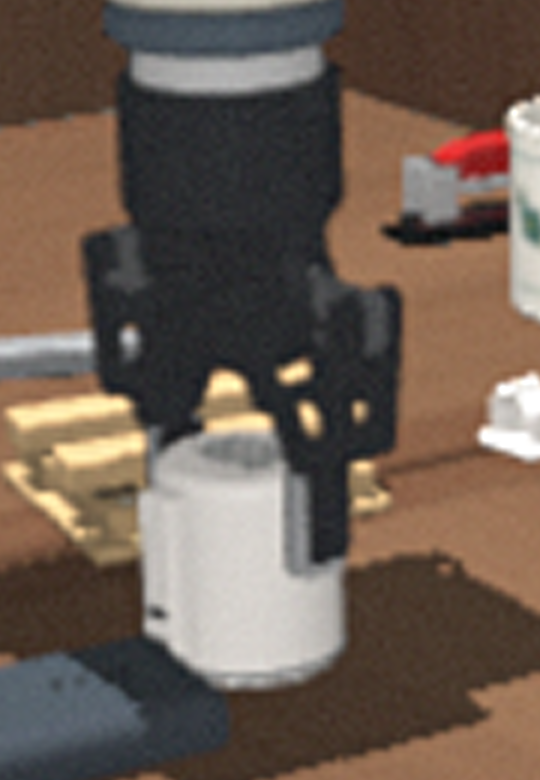

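Emit:
carry_out:
  motion: "0 0 -10 0 58;0 0 -25 0 58;0 0 -45 0 58;0 0 -65 0 58;0 0 -80 0 58;0 0 -80 0 58;0 0 -80 0 58"

```text
t: 14.95
tool_pos: [0.4475, 0.001, 0.1005]
orientation: [3.124, 0.329, 0.004]
force: [-0.4, -0.2, -2.3]
finger_gap: 0.0635
```

Run:
```python
from h import *
d=snap()
rel((512,159,100),102+155.9,ref=155.9)
draw(d["side"],[],(270,80,360,210),6,"q6.png")
```

```text
t 15.05 tcp [446.30908239   1.0474594   99.17145384] jaw -77.9827329700846 j [-0.024  0.364  2.094  0.     0.685  1.337] tilt z [-1.05331449e-03  5.04288849e-05 -9.99999444e-01] gap 0.06299063369341337 F [-0.29317135  0.26064481 -1.93752112]
shift [  97.1 -140.8   -0.9] turn -2.721 (world deg 155.9)
```

View pics/q6.png

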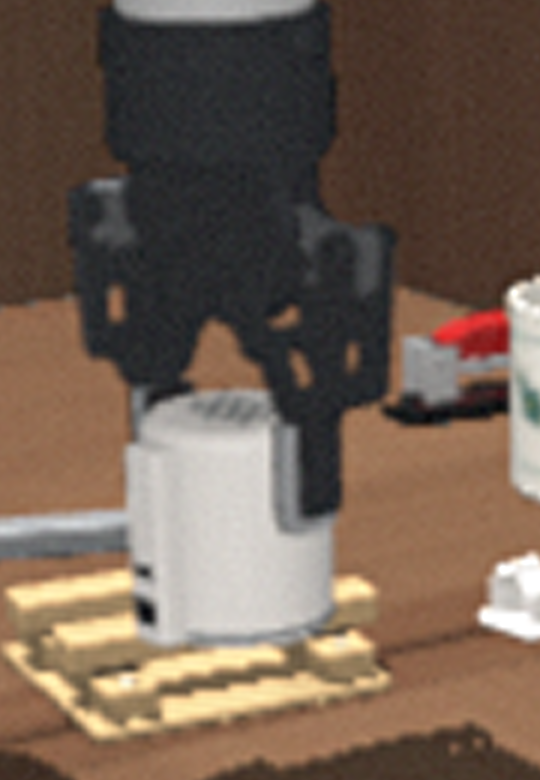

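Emit:
carry_out:
  motion: "5 -7 0 -0.06 58;12 -18 0 -0.18 58;22 -32 0 -0.3 58;32 -46 0 -0.42 58;44 -64 0 -0.54 58;56 -82 0 -0.66 58;68 -98 0 -0.78 58;80 -116 0 -0.9 58;90 -130 0 -1.02 58;97 -141 0 -1.14 58"

```text
t: 15.88
tool_pos: [0.5122, 0.1603, 0.0982]
orientation: [-2.446, -1.97, 0.003]
force: [0.1, -0.6, -1.7]
finger_gap: 0.0633
```

Emit:
carry_out:
  motion: "0 0 0 -0.12 58;0 0 0 -0.24 58;0 0 0 -0.36 58;0 0 0 -0.48 58;0 0 0 -0.6 58;0 0 0 -0.72 58;0 0 0 -0.84 58;0 0 0 -0.96 58;0 0 0 -1.08 58;0 0 0 -1.2 58"

```text
t: 16.72
tool_pos: [0.5114, 0.1588, 0.098]
orientation: [-0.906, -3.005, 0.003]
force: [-0.0, -0.3, -1.4]
finger_gap: 0.0634
```

Run:
```python
from h import *
rel((512,159,100),102-24.1)
```

```text
t 16.7167 tcp [511.37501968 158.82231795  98.03079219] jaw 56.432289803536285 j [ 0.279  0.469  1.903  0.     0.773 -0.706] tilt z [-3.01589270e-03 -8.46954027e-04 -9.99995094e-01] gap 0.063354421057258 F [-0.03071293 -0.3367707  -1.41561042]
shift [-0.4  0.5 -2. ] turn -0.3747 (world deg 21.5)
```

Emit:
carry_out:
  motion: "0 0 0 -0.12 58;0 0 0 -0.24 58;0 0 0 -0.34 58;0 0 0 -0.38 58;0 0 0 -0.38 58;0 0 0 -0.38 58"

```text
t: 17.22
tool_pos: [0.5117, 0.1589, 0.0985]
orientation: [-0.334, -3.122, 0.001]
force: [0.2, -0.3, -1.8]
finger_gap: 0.0631
```

Run:
```python
from h import *
d=snap()
rel((512,159,56),102-24.1)
draw(d["side"],[],(260,80,380,210),6,"s1.png")
draw(d["top"],[],(220,120,340,260),5,"s2.png")
```

```text
t 17.3167 tcp [512.0379889  159.00946962  98.96878079] jaw 77.78407668710919 j [ 0.279  0.467  1.902  0.     0.773 -1.079] tilt z [-1.35655713e-03 -3.61371911e-04 -9.99999015e-01] gap 0.06347924564616002 F [-0.57831212  0.99197532 -1.54665743]
shift [-0.  0. 43.] turn -0.002 (world deg 0.1)
```

View pics/s1.png

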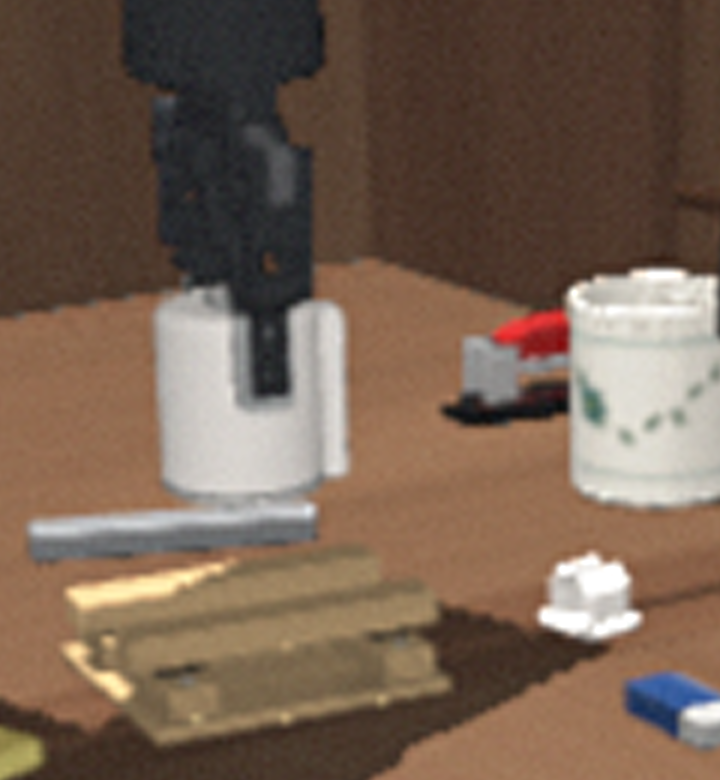

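View pics/s2.png

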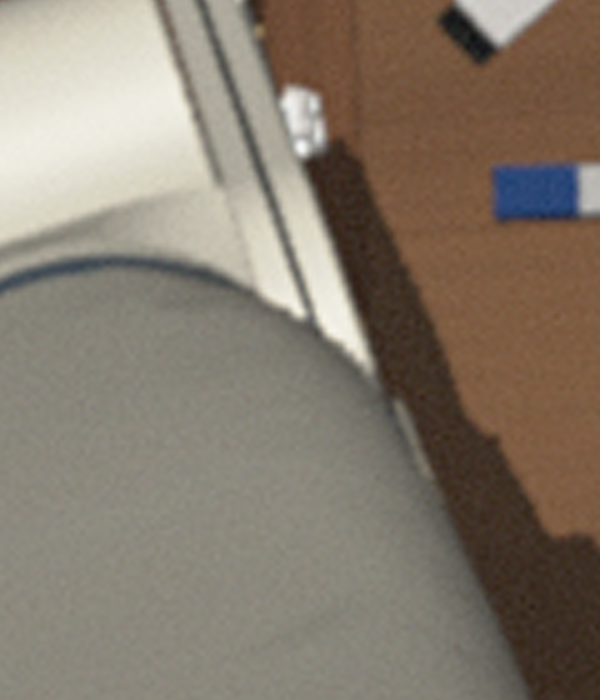

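```bash
cat > ov.py <<'E'
from h import *
th=np.linspace(0,2*np.pi,60)
def rmodel(x,y,yaw,zb):
    a=np.radians(yaw)
    pl=[np.c_[x+32*np.cos(th),y+32*np.sin(th),0*th+z+zb] for z in(0,75)]
    return pl+[box((x+36.5*np.cos(a),y+36.5*np.sin(a)),yaw,9,18,z+zb) for z in(2,72)]
E
python3 - <<'E'
from ov import *
d=last()
S=[box((507.7,132.4),-7.4,130,22,35.5),box((514.7,186),-7.4,130,22,35.5)]
draw(d["side"],rmodel(511.2,159.2,-12.1,78.5)+S,(260,110,350,210),8,"s3.png")
E
```

```text
(no output)
```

View pics/s3.png

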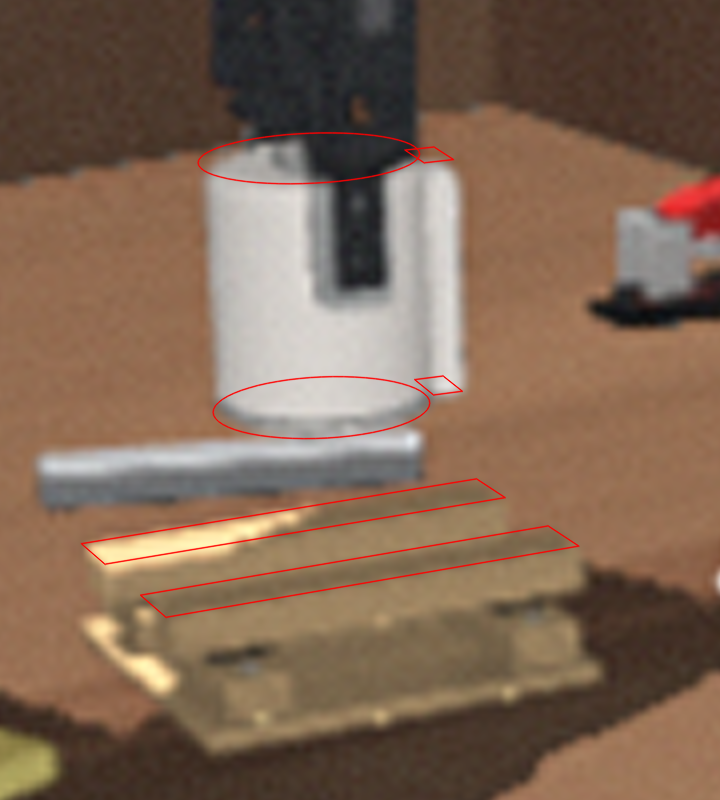

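Emit:
carry_out:
  motion: "0 0 10 0 58;0 0 20 0 58;0 0 29 0 58;0 0 35 0 58;0 0 39 0 58;0 0 41 0 58;0 0 41.5 0 58;0 0 41.5 0 58"

```text
t: 17.98
tool_pos: [0.5126, 0.1592, 0.0582]
orientation: [0.332, 3.124, 0.0]
force: [0.2, -0.2, -2.3]
finger_gap: 0.0632
```

Run:
```python
from ov import *
rel((512,159,56),102-24.1)
```

```text
t 17.9833 tcp [512.60034402 159.18887341  58.15102359] jaw 77.86312200831689 j [ 0.279  0.537  1.915  0.     0.689 -1.08 ] tilt z [ 1.91367066e-05  2.49255763e-05 -1.00000000e+00] gap 0.0631673909496909 F [ 0.22023969 -0.17904367 -2.26042996]
shift [ 0.5 -0.3  2.2] turn -0.0006 (world deg 0.0)
```

Emit:
carry_out:
  motion: "0 0 0.7 0 58;0 0 1.4 0 58;0 0 1.4 0 58;0 0 1.4 0 58"

```text
t: 18.32
tool_pos: [0.5126, 0.1592, 0.057]
orientation: [0.332, 3.124, 0.0]
force: [0.3, -0.0, -1.0]
finger_gap: 0.0634
```

Emit:
carry_out:
  motion: "0 0 0.5 0 58;0 0 1 0 58;0 0 1 0 58;0 0 1 0 58"

```text
t: 18.65
tool_pos: [0.5127, 0.1592, 0.0561]
orientation: [0.332, 3.124, 0.0]
force: [-1.0, -0.3, 2.4]
finger_gap: 0.0632
```

Emit:
carry_out:
  motion: "0 0 0 0 66;0 0 0 0 72;0 0 0 0 80;0 0 0 0 84;0 0 0 0 84"

```text
t: 19.07
tool_pos: [0.5126, 0.1592, 0.0558]
orientation: [0.332, 3.124, 0.0]
force: [0.9, -0.3, -0.1]
finger_gap: 0.0838
```

Emit:
carry_out:
  motion: "0 0 -10 0 84;0 0 -30 0 84;0 0 -60 0 84;0 0 -90 0 84;0 0 -110 0 84;0 0 -110 0 84"

```text
t: 19.57
tool_pos: [0.5153, 0.16, 0.1709]
orientation: [0.331, 3.116, 0.005]
force: [0.4, -0.0, -0.4]
finger_gap: 0.0841
```

Run:
```python
from ov import *
d=snap()
rel((440,-120,160),77.8)
S=[box((507.7,132.4),-7.4,130,22,35.5),box((514.7,186),-7.4,130,22,35.5)]
draw(d["side"],rmodel(511.2,159.2,-12.1,35.5)+S,(260,130,350,220),8,"s4.png")
```

```text
t 19.6667 tcp [512.97557819 159.29322513 167.04950388] jaw 77.86833467166875 j [ 0.279  0.362  1.865  0.     0.912 -1.08 ] tilt z [ 2.34771279e-03  6.81452068e-04 -9.99997012e-01] gap 0.08437853330780558 F [-0.62816607 -0.31735941  0.17105805]
shift [  12.7 -288.4    6.7] turn 0.0012 (world deg -0.1)
```

View pics/s4.png

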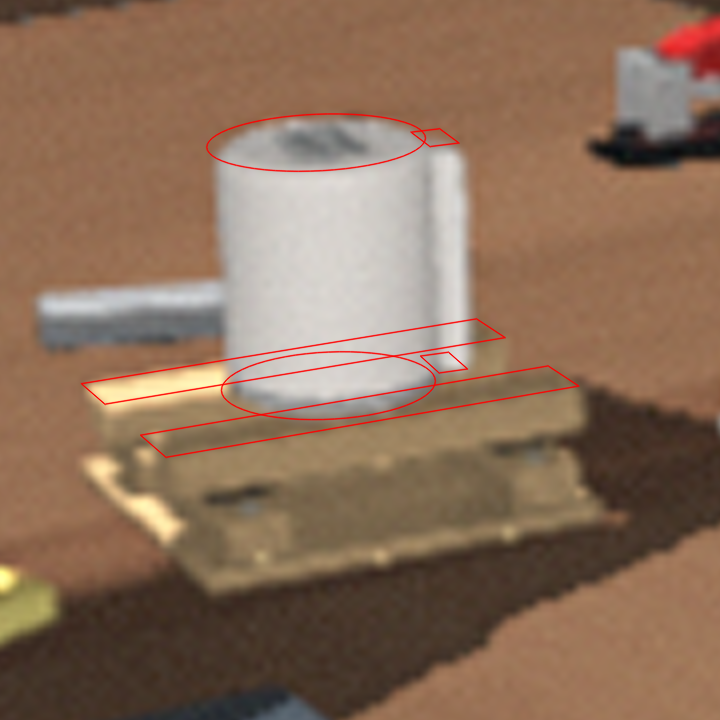

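Emit:
carry_out:
  motion: "12 -300 0 0 84;12 -300 0 0 84;12 -300 0 0 84;12 -300 0 0 84;12 -300 0 0 84;12 -300 0 0 84;12 -300 0 0 84;12 -300 0 0 84;12 -300 0 0 84"

```text
t: 20.42
tool_pos: [0.4361, -0.1336, 0.1647]
orientation: [-0.339, -3.121, -0.001]
force: [0.9, 0.3, -0.1]
finger_gap: 0.0842
```

```bash
python3 - <<'E'
from ov import *
d=snap()
rel((440,-120,160),77.8)
S=[box((507.7,132.4),-7.4,130,22,35.5),box((514.7,186),-7.4,130,22,35.5),box((655,128.3),7.6,28,34,5)]
S.append([[511.2,159.2,110],[655,128.3,5]])
draw(d["top"],rmodel(511.2,159.2,-12.1,35.5)+S,(225,130,305,240),8,"s5.png")
cv2.imwrite("pics/s5b.png",d["top"]["frame"])
E
python3 - <<'E'
import cv2;i=cv2.imread("pics/s5.png");cv2.imwrite("pics/s5c.png",i[:600] if i.shape[0]<=600 else cv2.resize(i,None,fx=.68,fy=.68))
E
```

```text
t 20.5167 tcp [ 437.04644212 -131.34679001  165.01149092] jaw 77.77890464536651 j [-0.318  0.256  2.033  0.     0.854 -1.676] tilt z [-1.69446394e-03  8.99333032e-04 -9.99998160e-01] gap 0.08383938853535586 F [ 0.44211184 -0.18789954  0.38421131]
shift [-0.5 11.7  5. ] turn -0.0004 (world deg 0.0)
```

View pics/s5.png

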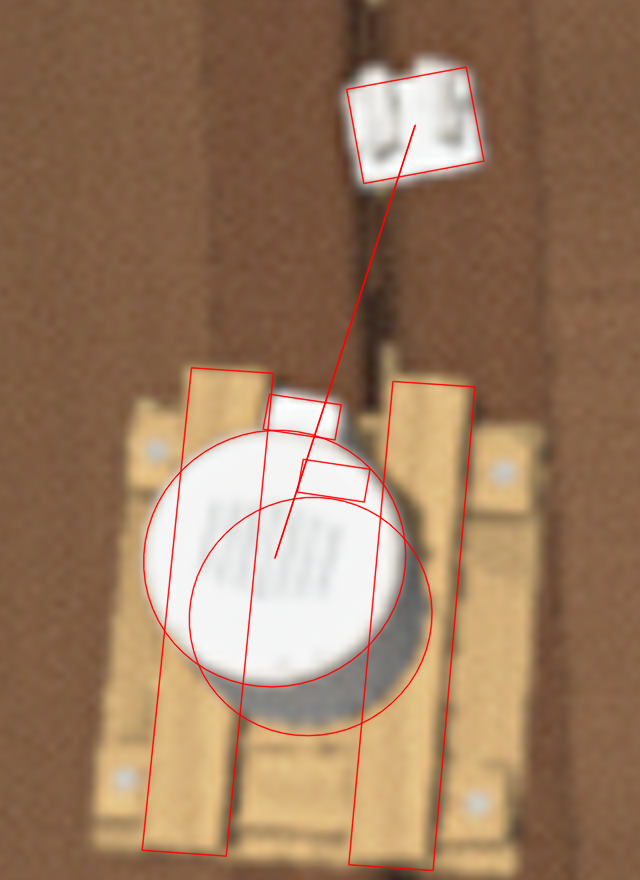

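Run:
```python
import fit
from fit import *
P.update(last())
rt=(236,172,284,226)
def router2(v):
    return [np.array(q)+[0,0,35.5] for q in router(v)]
for thr in((50,110),(60,90),(50,150)):
    m=msk(P["top"],rt,thr)
    v,f=run(router2,(511,159,-.21),[("top",rt,m)]); print(thr,v,np.degrees(v[2]),f)
    print("dir to clip",np.degrees(np.arctan2(128.3-v[1],655-v[0])))
cv2.imwrite("pics/mk2.png",msk(P["top"],rt,(60,90))*255)
# spine top only: bright white
b=msk(P["top"],rt,(40,200)); cv2.imwrite("pics/mk3.png",b*255)
# top-face-only model
def toponly(v):
    h=router2(v); return [q[q[:,2]>100] for q in h]
v,f=run(toponly,(511,159,-.21),[("top",rt,b)]); print("bright",v,np.degrees(v[2]),f)
```

```text
(50, 110) [ 5.13076747e+02  1.59634258e+02 -2.01738542e-01] -11.55876700830938 81.38888888888889
dir to clip -12.4502093326785
(60, 90) [ 5.12874579e+02  1.59599344e+02 -2.23505654e-01] -12.80593069716703 46.94444444444445
dir to clip -12.419627204748183
(50, 150) [ 5.12740185e+02  1.59637574e+02 -1.84571619e-01] -10.57517481448831 225.80555555555554
dir to clip -12.422943442170824
bright [ 5.12285656e+02  1.59283906e+02 -2.27091554e-01] -13.01138759837072 57.75
```

View pics/mk3.png

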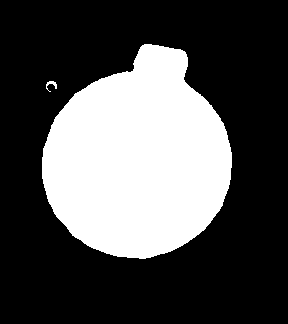

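Run:
```python
from m import *
a=cv2.imread("pics/top0.png"); b=last()["top"]["frame"]
for n,lo,hi,roi in(("pad",(22,90,80),(35,255,255),(240,250,305,315)),("eraser",(105,100,40),(130,255,255),(310,145,350,170))):
    for im in(a,b):
        h=cv2.inRange(cv2.cvtColor(im,cv2.COLOR_BGR2HSV),lo,hi)[roi[1]:roi[3],roi[0]:roi[2]]
        M=cv2.moments(h,True); print(n,M["m00"],M["m10"]/M["m00"],M["m01"]/M["m00"])
print(bot.close_job(), bot.get_obs()["t"])
```

```text
pad 1404.0 34.71082621082621 33.342592592592595
pad 1404.0 34.73361823361823 33.37749287749288
eraser 145.0 16.627586206896552 12.917241379310346
eraser 145.0 16.56551724137931 13.0
the job is handed in; nothing more can be done
the job is handed in; nothing more can be done
```

The riser is finished and handed in, at about 20.5 s of the 72 s allowed. Both wooden slats lie on their pads, centred. The router stands upright in the middle of them with its spine pointing at the cable clip. I set it down until light contact (about 4 N) and only then released it.

- **Last top view:** both slats match their target outlines to within about a millimetre. The router is about 1–2 mm from the riser's middle.
- **Spine direction:** my fits of the spine ranged from -10.6° to -13.0°, and the poorest was the -10.6° one. The direction to the clip is about -12.4°, so the error is probably within about 1°, at most 2°.
- **Bystanders:** the eraser and the sticky pad moved less than 0.1 px between the first and last top pictures. The grey look-alike slat was never touched.

Three checks disagreed:
- **Fingertip height:** the fingertips stood about 26–29 mm farther back along the tool than the description says. I set the grasp heights from the side pictures and the contact force instead.
- **Side camera:** it read about 1 px (roughly 2 mm) off from the top camera.
- **Second slat:** a push of about 7–8 N appeared while gripping it, probably the swinging finger pads pressing it onto the desk. It lifted level and went down normally.

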